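# Load a mill jar on the jar mill

## Robot

A 6-joint arm with a two-finger parallel gripper is mounted at the origin on a cart in front of the work surface, level with it; the furniture and walls round the work are solid. World frame = base frame: x ahead of the robot, y to its left, z up, the work surface at z = 0. Lengths are in m, angles in rad, forces in N, time in s.
With the tool pointing down it reaches from about 0.225 to 0.875 m from the base axis. Payload 3.4 kg.
Tool frame: the origin (TCP) lies midway between the tips of the shut fingers; the grasp point (between the pads) lies 19 mm behind it; z points along the fingers, y is the direction in which the jaws open and shut (so a half turn about z gives the same grasp; the last joint's range is limited). The gripper opens to 85 mm and grips with 20 to 120 N. Pads are 22 mm wide; open, the fingers measure 114 mm over their backs; the gripper's body (76 mm by 85 mm) begins 54 mm behind the grasp point. The pads swing forward as they close: fully open they stand 13 mm farther back than shut.
Start: joints at [-1.241, 0.276, 1.505, -0, 1.361, -0.121], TCP at [0.251, -0.518, 0.193] pointing down, gripper open.
Joint ranges: [-2.89, 2.89], [-0.75, 2.08], [0.22, 2.7], [-1.18, 4.32], [0.11, 2.71], [-2.7, 2.7]. Speed limits (rad/s): [2.57, 2.57, 3.14, 3.14, 3.14, 3.14].

## Interface

Orientations are given as [roll, pitch, yaw] about the fixed x, y, z axes, in that order (R = Rz(yaw) Ry(pitch) Rx(roll)).
In Python, from station import bot gives the robot as it stands. The module is installed in compiled form; this text tells all that it offers.
- The arm moves only by the tool play_rows, never from a script. Its argument "increments" is a list of rows, each an object of numbers: "fingers": the opening, from -1 (shut) to 1 (fully open); "x", "y", "z": the shift along the tool's x, y, z in units of 25 mm (1.0 is 25 mm); "spin": the turn about the tool's z in rad. In form: [{"fingers": .., "x": .., "y": .., "z": .., "spin": ..}, ...]. A call has 1 to 8 rows; each row shifts and turns the commanded pose from where the row before left it, along the tool's axes as they then stand; what a row does not reach is not made up. A row lasts 1/8 s, in which the tool goes at most 62.5 mm and 10.7 degrees, less where a joint would pass 70% of its speed; a pose out of reach is approached as far as the arm can. A call is refused whole if a number of a shift passes 1 or a number of a turn 0.188, either way. A call with a gripper value outside its range is refused whole. The fingers move at their own pace and stop on an object; the grip force is fixed at half the most. Time passes only in rows, so rows that do not move let the fingers close. It gives the time, the measured TCP pose, the force and the opening at its end, in the units of the state.
- bot.observe(): the state, without advancing time (a new reading comes with each control period).
- bot.get_image(name): name is "scene" or "top" or "wrist"; returns the picture (384x512x3 uint8, blue, green, red); there is no depth.
- bot.get_calibration(name): a dict with "fx", "fy", "cx", "cy" (pixels), "world_from_camera" (4x4, takes a point from camera to world coordinates); the wrist camera has in their place "tool_from_camera" (4x4, takes a point from camera to tool coordinates, whose origin is the TCP and whose axes are the flange's). Camera axes: x right, y up, looking along -z (the intrinsics and any distortion apply to the point x, -y, -z); pixel columns grow to the right and rows downward; lengths in m; the calibration is good to about 2 mm. A picture is of the moment at which its call begins: read the wrist's pose just before it. get_calibration takes no time and is no camera call.
- bot.close_job(): hands the job in, once; it reports no verdict.
Trained networks look in the newest picture that a camera, given by its name, has taken for a name from the list of things; names that differ only in an ending like _2 or _b are one class to them, and where a whole thing is asked for, a point or a joint stands for the part that bears it (a point fixed in the world has none). Each returns a list of dicts, best first, with "conf" (0 to 1); they miss things now and then, are a little off and sometimes report something else, mostly with a low value. They report only what shows in the picture. A call takes as long as a camera call. They do not tell look-alikes from the thing itself.
- bot.search_frame(camera, query): "bbox" ([left, top, right, bottom] in pixels, round what is visible of it).
The state is a dict: "time_s": time; "qpos": joint angles; "joint_velocities": joint speeds; "joint_torque": joint torques, N m; "eef_pos": TCP position; "orientation": TCP orientation; "ft_force": force on the tool from outside, world axes, zero at the start; "wrist_torque": the same for the moment, N m; "finger_gap": finger opening in m.
Only numpy, scipy, OpenCV 4.12 (cv2) and the standard library are available. Lean on these libraries where they do the work, as an engineer would, in place of code of your own. Each camera call takes 0.05 s, during which the arm holds its last target.

## Task

Load the short mill jar on the jar mill without ever letting it roll off or lie on the bench. It lies tight between its neighbours in the tray, where only its ends can be gripped, while between the mill's cheeks there is no room for fingers at its ends: so first set it down along the V-block, where it cannot roll, and let go, then take it again round its middle and lay it gently on the two rollers. Last, lower the raised keeper roller gently onto the jar, without letting it drop, leave the two long jars in their tray, and disturb nothing else.

Things in the scene. Friction and masses are not known exactly. Their poses are not given: they have to be found in the camera images.
- short_jar_mid (a point): middle of the short mill jar: a closed stainless steel cylinder, 50 mm across and 58 mm long with flat ends, about 0.32 kg, lying on its side in the tray. The point's y axis is the jar's axis (the knurled lid is at +y); the jar rolls freely about it. At the start one of the three jars in the tray, in any of the three places
- long_jar_1_mid (a point): middle of a long mill jar, 50 mm across and 78 mm long, lying in the tray beside the others; y axis along the jar. Stays in the tray, but may roll or shift a little there
- long_jar_2_mid (a point): middle of the other long mill jar, like long_jar_1
- jar_tray: shallow wooden tray fixed on the bench; origin at the centre of its underside. Inside 154 mm along its x and 150 mm along its y; floor 6 mm and rim 14 mm above the bench. The three jars lie side by side in it with their axes along its y, at x = -51, 0 and +51 mm, 1 mm apart
- v_fold (a point): middle of the fold of a steel V-block fixed on the bench (46 x 46 mm, 45 mm high, 90 degree V, 41 mm wide at the top). The fold runs along the point's y axis and lies 24.5 mm above the bench; a jar lying in the V has its axis 35.4 mm above the fold (60 mm above the bench) and, if short, overhangs the block by 6 mm at each end
- jar_mill: bench jar mill fixed on the bench; origin on the bench under the middle of its roller bed, y axis along the rollers. Two free-turning rubber-tyred rollers, 24 mm across, 40 mm apart. Two upright cheeks stand across y, 72 mm apart inside (y = -36 and +36 mm), up to 96 mm high. A motor housing 90 mm high stands outside the cheek at -y, up to y = -94 mm; the keeper's hinge posts, 118 mm high, stand at x = +70 mm, y = -46 and +46 mm
- mill_bed (a point): where the jar's middle belongs: on the middle of the roller bed, 71.1 mm above the bench, axes like the mill's. A jar lying on both rollers has its axis at this height, along this y axis; it has 7 mm play along y at either side
- keeper (a joint): angle of the keeper, rad: 0 when its small roller rests on a jar that lies on the rollers, growing as it is lifted to at most 1.85. It starts raised, leaning back past upright (upright is 1.57), and stays there; once brought forward of upright it falls by its own weight (0.14 kg) unless held
- keeper_bar (a point): middle of the keeper's round hand bar: a bar along y, sleeve 12 mm across and 70 mm long, free on both sides between the keeper's two side arms (y = -53 and +53 mm). It swings 135 mm from the hinge, on the robot's side when down, and may turn between the fingers
- keeper_hinge (a point): middle of the keeper's hinge axis: on the mill at x = +70 mm, 106 mm above the bench; the axis runs along the mill's y. At angle a the bar stands 135 mm x cos a towards the mill's -x and 135 mm x sin a above it
- dropper_bottle: loose bystander: brown dropper bottle, 35 mm across, 112 mm high; origin under its base
- sample_jar_3: loose bystander: small upright sample jar with screw lid, 48 mm across, 74 mm high; origin under its base
- weight_500: loose bystander: brass check weight, 37 mm across, 50 mm high; origin under its base
- weight_200: loose bystander: brass check weight, 28 mm across, 38 mm high; origin under its base
- weight_100: loose bystander: brass check weight, 22 mm across, 30 mm high; origin under its base
There are look-alikes about, which are no part of the job. What is shaped like the part that bears short_jar_mid but blue or red is not meant.

How it is judged:
On the way:
1. the short jar lies in the V-block, let go (x of short_jar_mid in the frame of v_fold between -0.004 and 0.004 m and y of short_jar_mid in the frame of v_fold between -0.02 and 0.02 m and z of short_jar_mid in the frame of v_fold below 0.0385 m and angle between the y axis of short_jar_mid and the y axis of v_fold, either way round below 0.1 rad and contact force between the fingers and short_jar below 0.05 N), for 0.2 s.
At the end, for the whole second after the job is handed in: The short jar lies at rest on both rollers (its middle within 4 mm across and in height, 8.5 mm along, of the bed's middle; its axis within 0.08 rad of theirs); the keeper is within 0.06 rad of 0 and presses on the jar; both long jars lie on the tray's floor (x of short_jar_mid in the frame of mill_bed between -0.004 and 0.004 m and y of short_jar_mid in the frame of mill_bed between -0.0085 and 0.0085 m and z of short_jar_mid in the frame of mill_bed between -0.004 and 0.004 m and angle between the y axis of short_jar_mid and the y axis of mill_bed, either way round below 0.08 rad and linear speed of short_jar below 0.02 m/s and value of joint keeper between -0.06 and 0.06 rad and contact force between keeper and short_jar above 0.2 N and x of long_jar_1_mid in the frame of jar_tray between -0.07 and 0.07 m and y of long_jar_1_mid in the frame of jar_tray between -0.07 and 0.07 m and height (world z) of long_jar_1_mid between 0.028 and 0.036 m and x of long_jar_2_mid in the frame of jar_tray between -0.07 and 0.07 m and y of long_jar_2_mid in the frame of jar_tray between -0.07 and 0.07 m and height (world z) of long_jar_2_mid between 0.028 and 0.036 m); the robot touches nothing.
It fails at once if the short jar comes to lie or roll on the bench (height (world z) of short_jar_mid below 0.0275 m).
It fails at once if the short jar is dropped onto the mill (reaches the rollers faster than 0.3 m/s) (distance between short_jar_mid and mill_bed below 0.015 m and linear speed of short_jar above 0.3 m/s).
It fails at once if the keeper is let drop (falls faster than 4 rad/s) (velocity of joint keeper below -4 rad/s).
It fails at once if a bystander is moved more than 20 mm (distance of any of dropper_bottle, sample_jar_3, weight_500, weight_200, weight_100 from where it was at the start of the episode above 0.02 m).
It also fails if it takes over 72 s, if anything falls off the work surface, if the arm or the gripper's body presses on something with over 40 N, if the wrist force passes 120 N, or if a joint passes its speed limit or range.

## Working session

There is one attempt and no reset: what is moved stays moved. The work goes in short steps, Python scripts to look and compute and a tool call to move; the robot and the scene stay as the last step left them, time stands still between calls to the robot, and variables do not carry over. Pictures are saved under pics/ and viewed, and the job is handed in when it is done.

Besides the shell and the picture viewer there is one more tool, called after "Call:" in YAML: its name, and indented under it one key for each argument. play_rows: Moves the arm, as the interface text tells. Its arguments: {"type":"object","properties":{"increments":{"type":"array","items":{"type":"object","properties":{"fingers":{"type":"number"},"x":{"type":"number"},"y":{"type":"number"},"z":{"type":"number"},"spin":{"type":"number"}}}}},"required":["increments"]}

```bash
mkdir -p pics; ls; python3 - <<'E'
from station import bot
import cv2
print(bot.observe())
for n in ("scene","top","wrist"):
    im=bot.get_image(n); cv2.imwrite(f"pics/{n}0.png",im)
    c=bot.get_calibration(n); print(n,c)
E
```

```text
pics
{'time_s': 0.0, 'qpos': array([-1.24098187e+00,  2.76618314e-01,  1.50613041e+00, -2.78986001e-05,
        1.36070397e+00, -1.21008055e-01]), 'joint_velocities': array([-0.00080584, -0.00017115, -0.00071919,  0.00118868,  0.00071531,
        0.00086747]), 'joint_torque': array([ 7.87373283e-04, -4.16770935e+01, -2.45800585e+01, -1.79304843e-04,
        1.06267192e-02,  6.24667422e-06]), 'eef_pos': array([ 0.25031692, -0.51699054,  0.19252757]), 'orientation': array([-3.13974293e+00, -1.97455509e-04,  4.50828173e-01]), 'ft_force': array([1.05271964, 0.64221716, 0.06324706]), 'wrist_torque': array([-0.01366587, -0.01207309,  0.01999796]), 'finger_gap': 0.08534097044881028}
scene {'fx': 430.80662459644884, 'fy': 430.80662459644884, 'cx': 248.55539561443965, 'cy': 196.92901378981242, 'world_from_camera': array([[ 0.47503513,  0.53512414, -0.69855836, -0.29333451],
       [-0.87973002,  0.2703841 , -0.39111063, -0.3702688 ],
       [-0.02041367,  0.80033405,  0.59920672,  0.7839554 ],
       [ 0.        ,  0.        ,  0.        ,  1.        ]])}
top {'fx': 425.44588269899236, 'fy': 
[... 207 characters left out ...]
8591236e-02, -1.47790300e-03,
         6.44925765e-02],
       [ 4.35273044e-04,  8.72603156e-02,  9.96185449e-01,
         1.35202519e+00],
       [ 0.00000000e+00,  0.00000000e+00,  0.00000000e+00,
         1.00000000e+00]])}
wrist {'fx': 274.00367890309013, 'fy': 274.00367890309013, 'cx': 253.38869801094836, 'cy': 186.71936763882522, 'tool_from_camera': array([[ 4.37017129e-04,  9.56206404e-01,  2.92692880e-01,
         7.54765054e-02],
       [ 9.99999897e-01, -3.82579536e-04, -2.43231341e-04,
         3.96700803e-04],
       [-1.20601059e-04,  2.92692957e-01, -9.56206473e-01,
        -1.80476999e-01],
       [ 0.00000000e+00,  0.00000000e+00,  0.00000000e+00,
         1.00000000e+00]])}
```

View pics/top0.png

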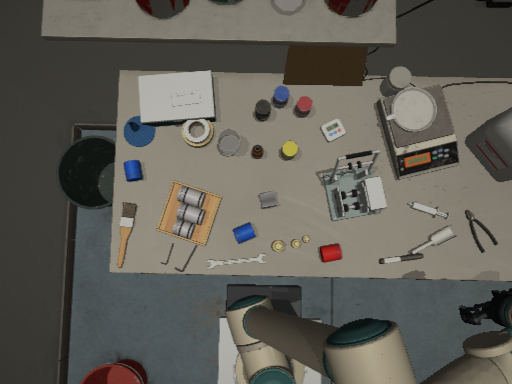

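View pics/scene0.png

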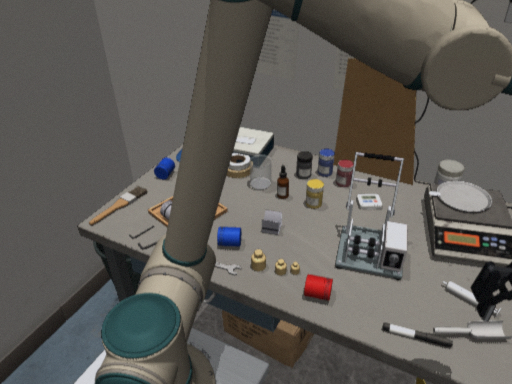

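View pics/wrist0.png

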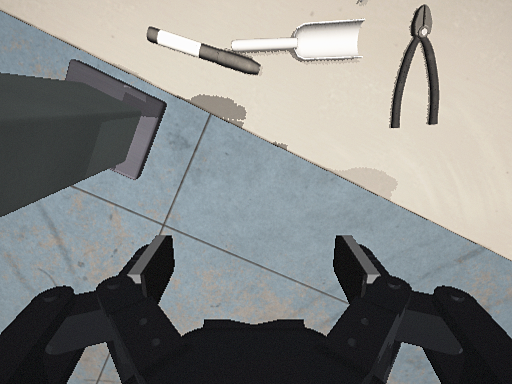

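```bash
cat > h.py <<'E'
from station import bot
import numpy as np, cv2
from scipy.spatial.transform import Rotation as R
def cam(n,st=None):
    c=bot.get_calibration(n)
    if n=="wrist":
        st=st or bot.observe()
        T=np.eye(4);T[:3,:3]=R.from_euler('xyz',st['orientation']).as_matrix();T[:3,3]=st['eef_pos']
        W=T@c['tool_from_camera']
    else: W=c['world_from_camera']
    return c,W
def ray(n,u,v,z,st=None):
    c,W=cam(n,st)
    d=W[:3,:3]@np.array([(u-c['cx'])/c['fx'],-(v-c['cy'])/c['fy'],-1])
    o=W[:3,3]; return o+d*(z-o[2])/d[2]
def proj(n,p,st=None):
    c,W=cam(n,st)
    q=W[:3,:3].T@(np.asarray(p,float)-W[:3,3])
    return np.array([c['cx']+c['fx']*q[0]/-q[2], c['cy']-c['fy']*q[1]/-q[2]])
def crop(im,x0,y0,x1,y1,s,name):
    cv2.imwrite("pics/"+name,cv2.resize(im[y0:y1,x0:x1],None,fx=s,fy=s,interpolation=cv2.INTER_CUBIC))
E
python3 - <<'E'
from h import *
im=cv2.imread("pics/top0.png")
crop(im,150,170,290,260,5,"t_tray.png"); crop(im,300,135,400,230,6,"t_mill.png")
for q in ["short_jar_mid","long_jar_1_mid","jar_tray","v_fold","jar_mill","keeper","dropper_bottle","sample_jar_3","weight_500","weight_200","weight_100"]:
    try: print(q,[(np.round(d['bbox']),round(d['conf'],2)) for d in bot.search_frame("top",q)])
    except Exception as e: print(q,e)
print(bot.observe()['time_s'])
E
```

```text
short_jar_mid [(array([235., 224., 256., 242.]), 0.86), (array([126., 158., 143., 182.]), 0.81), (array([319., 243., 342., 262.]), 0.59), (array([173., 219., 194., 239.]), 0.55)]
long_jar_1_mid [(array([177., 186., 205., 208.]), 0.89)]
jar_tray [(array([155., 182., 224., 245.]), 0.57), (array([321., 150., 388., 224.]), 0.29)]
v_fold [(array([260., 194., 275., 208.]), 0.67)]
jar_mill [(array([325., 150., 386., 222.]), 0.86)]
keeper [(array([328., 152., 380., 181.]), 0.73)]
dropper_bottle [(array([254., 145., 264., 158.]), 0.64)]
sample_jar_3 [(array([280., 142., 297., 164.]), 0.7), (array([323., 153., 388., 223.]), 0.49)]
weight_500 [(array([293., 239., 302., 249.]), 0.56), (array([271., 240., 286., 254.]), 0.42), (array([302., 236., 307., 244.]), 0.39), (array([259., 193., 276., 207.]), 0.26)]
weight_200 [(array([293., 239., 302., 249.]), 0.56), (array([271., 240., 286., 254.]), 0.42), (array([302., 236., 307., 244.]), 0.39), (array([259., 193., 276., 207.]), 0.26)]
weight_100 [(array([293., 239., 302., 249.]), 0.56), (array([271., 240., 286., 254.]), 0.42), (array([302., 236., 307., 244.]), 0.39), (array([259., 193., 276., 207.]), 0.26)]
0.7
```

View pics/t_tray.png

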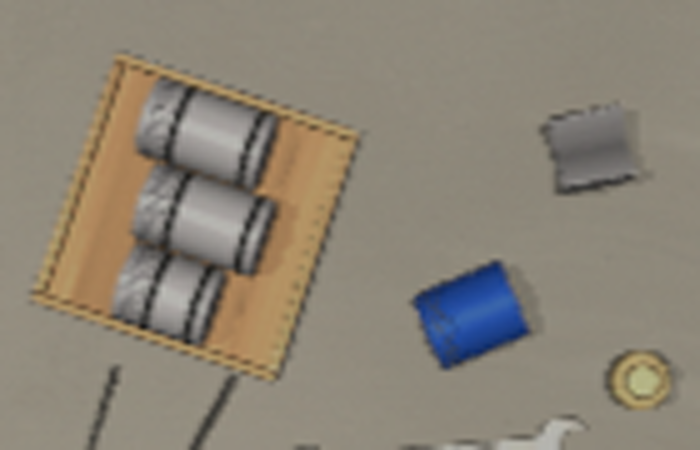

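View pics/t_mill.png

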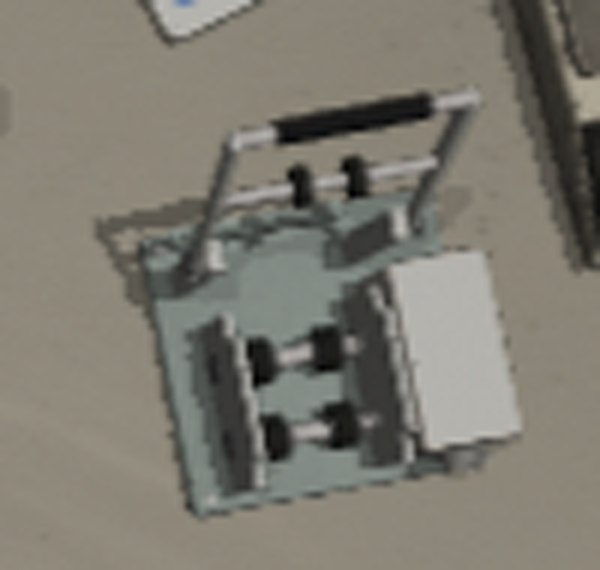

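```bash
python3 - <<'E'
from h import *
def T(u,v,z): return ray("top",u,v,z)
o=lambda u,v,s,a,b,z:T(a+u/s,b+v/s,z)
P=[o(u,v,5,150,170,.014)[:2] for u,v in [(120,55),(358,133),(275,378),(35,297)]]
print("tray",np.round(P,4),"c",np.mean(P,0)); 
e=P[0]-P[1]+P[3]-P[2]; print("ydir yaw",np.degrees(np.arctan2(e[1],e[0])), [np.linalg.norm(P[i]-P[(i+1)%4]) for i in range(4)])
a=o(130,290,5,150,170,.045);b=o(212,312,5,150,170,.045);print("jar ends~",a,b,(a+b)/2)
V=[o(u,v,5,150,170,.045)[:2] for u,v in [(545,122),(618,103),(635,180),(558,192)]]
print("V",np.round(V,4),np.mean(V,0)); e=V[0]-V[1]+V[3]-V[2]; print(np.degrees(np.arctan2(e[1],e[0])),[np.linalg.norm(V[i]-V[(i+1)%4]) for i in range(4)])
m=lambda u,v,z:o(u,v,6,300,135,z)
M=[m(u,v,.096-0.0) for u,v in [(208,325),(243,490),(365,285),(402,460)]];print("cheek tops",np.round(M,4))
B=[m(u,v,.106+.135*np.sin(1.85)) for u,v in [(275,130),(430,105)]];print("bar",np.round(B,4))
Rl=[m(u,v,.0603) for u,v in [(262,360),(328,347),(277,437),(343,424)]];print("rollers",np.round(Rl,4),np.mean(Rl,0))
for n,u,v,z in [("bottle",259,151,.1),("sj",289,150,.074),("w5",278.5,247,.05),("w2",297,244,.038),("w1",305,240,.03)]: print(n,np.round(T(u,v,z),3))
E
```

```text
tray [[0.5733 0.3121]
 [0.527  0.16  ]
 [0.372  0.2076]
 [0.4193 0.3597]] c [0.47289556 0.25985029]
ydir yaw 72.91627898293105 [np.float64(0.1590472321907623), np.float64(0.16207924686471326), np.float64(0.15926614392995309), np.float64(0.16120856944159137)]
jar ends~ [0.42448819 0.2948061  0.045     ] [0.41215164 0.24409695 0.045     ] [0.41831992 0.26945152 0.045     ]
V [[ 0.5335  0.0426]
 [ 0.5463 -0.0023]
 [ 0.4989 -0.0136]
 [ 0.4904  0.0337]] [0.51727464 0.0150941 ]
102.97464174402803 [np.float64(0.046635827059293256), np.float64(0.0487700066487435), np.float64(0.0480118035948854), np.float64(0.044010926433755045)]
cheek tops [[ 0.5491 -0.1809  0.096 ]
 [ 0.4678 -0.1985  0.096 ]
 [ 0.5707 -0.2586  0.096 ]
 [ 0.4843 -0.2768  0.096 ]]
bar [[ 0.6206 -0.1829  0.2358]
 [ 0.6333 -0.2515  0.2358]]
rollers [[ 0.5359 -0.2154  0.0603]
 [ 0.5432 -0.249   0.0603]
 [ 0.4968 -0.2231  0.0603]
 [ 0.5041 -0.2566  0.0603]] [ 0.52000311 -0.23603201  0.0603    ]
bottle [0.658 0.046 0.1  ]
sj [ 0.669 -0.046  0.074]
w5 [ 0.374 -0.02   0.05 ]
w2 [ 0.384 -0.077  0.038]
w1 [ 0.396 -0.103  0.03 ]
```

Call:
play_rows:
  increments:
    - {"fingers":1,"x":0.88,"y":-0.68,"z":-0.4}
    - {"fingers":1,"x":0.88,"y":-0.68,"z":-0.4}
    - {"fingers":1,"x":0.88,"y":-0.68,"z":-0.4}
    - {"fingers":1,"x":0.88,"y":-0.68,"z":-0.4}
    - {"fingers":1,"x":0.88,"y":-0.68,"z":-0.4}
    - {"fingers":1,"x":0.88,"y":-0.68,"z":-0.4}
    - {"fingers":1,"x":0.88,"y":-0.68,"z":-0.4}
    - {"fingers":1,"x":0.88,"y":-0.68,"z":-0.4}

```text
validation failed for argument at $.in...
```

Call:
play_rows:
  increments:
    - {"fingers":1,"x":0.88,"y":-0.68,"z":-0.4}
    - {"fingers":1,"x":0.88,"y":-0.68,"z":-0.4}
    - {"fingers":1,"x":0.88,"y":-0.68,"z":-0.4}
    - {"fingers":1,"x":0.88,"y":-0.68,"z":-0.4}
    - {"fingers":1,"x":0.88,"y":-0.68,"z":-0.4}
    - {"fingers":1,"x":0.88,"y":-0.68,"z":-0.4}
    - {"fingers":1,"x":0.88,"y":-0.68,"z":-0.4}
    - {"fingers":1,"x":0,"y":0,"z":0}

```text
validation failed for argument at $.in...
```

```bash
cat >> h.py <<'E'
import json,pickle
def snap(name):
    st=bot.observe(); im=bot.get_image("wrist"); cv2.imwrite(f"pics/{name}.png",im); pickle.dump(st,open(f"pics/{name}.pkl","wb"))
    print(st['time_s'],np.round(st['eef_pos'],4),np.round(st['orientation'],4),st['finger_gap']); return st,im
def ld(name): return pickle.load(open(f"pics/{name}.pkl","rb"))
E
python3 - <<'E'
from h import *
st,im=snap("w1")
crop(im,0,0,512,384,1.56,"w1b.png")
E
```

```text
0.7 [ 0.2505 -0.5176  0.1935] [ 3.1414 -0.      0.4508] 0.08570351204694149
```

View pics/w1b.png

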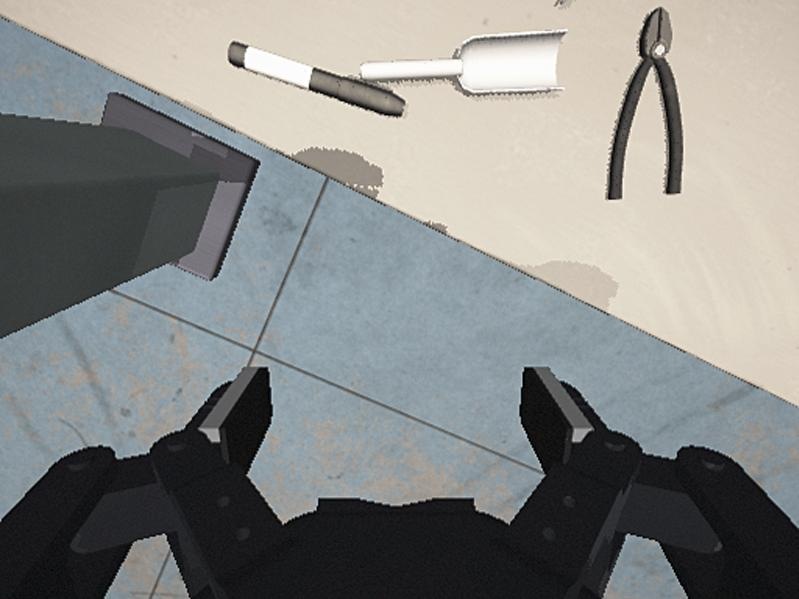

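The move was refused before anything ran, probably because "spin" is required in every row. The wrist picture only shows the table edge with the pliers and scoop.

Call:
play_rows:
  increments:
    - {"fingers":1,"x":0.88,"y":-0.68,"z":-0.4,"spin":0}
    - {"fingers":1,"x":0.88,"y":-0.68,"z":-0.4,"spin":0}
    - {"fingers":1,"x":0.88,"y":-0.68,"z":-0.4,"spin":0}
    - {"fingers":1,"x":0.88,"y":-0.68,"z":-0.4,"spin":0}
    - {"fingers":1,"x":0.88,"y":-0.68,"z":-0.4,"spin":0}
    - {"fingers":1,"x":0.88,"y":-0.68,"z":-0.4,"spin":0}
    - {"fingers":1,"x":0.88,"y":-0.68,"z":-0.4,"spin":0}
    - {"fingers":1,"x":0.88,"y":-0.68,"z":-0.4,"spin":0}

```text
time_s: 1.75
eef_pos: [0.3502, -0.3161, 0.2744]
orientation: [3.141, -0.001, 0.451]
ft_force: [0.7, -0.3, -0.6]
finger_gap: 0.0855
```

Call:
play_rows:
  increments:
    - {"fingers":1,"x":0.88,"y":-0.68,"z":-0.4,"spin":0}
    - {"fingers":1,"x":0.88,"y":-0.68,"z":-0.4,"spin":0}
    - {"fingers":1,"x":0.88,"y":-0.68,"z":-0.4,"spin":0}
    - {"fingers":1,"x":0.88,"y":-0.68,"z":-0.4,"spin":0}
    - {"fingers":1,"x":0.88,"y":-0.68,"z":0,"spin":0}
    - {"fingers":1,"x":0.88,"y":-0.68,"z":0,"spin":0}
    - {"fingers":1,"x":0.4,"y":-0.3,"z":0,"spin":0}
    - {"fingers":1,"x":0,"y":0,"z":0,"spin":0}

```text
time_s: 2.75
eef_pos: [0.4296, -0.1572, 0.3137]
orientation: [3.141, 0.0, 0.453]
ft_force: [-0.3, -0.6, 0.1]
finger_gap: 0.0849
```

```bash
python3 - <<'E'
from h import *
st,im=snap("w1")
crop(im,0,0,512,384,1.56,"w1b.png")
E
```

```text
2.75 [ 0.4296 -0.1572  0.3137] [3.141e+00 1.000e-04 4.527e-01] 0.08491501657025463
```

View pics/w1b.png

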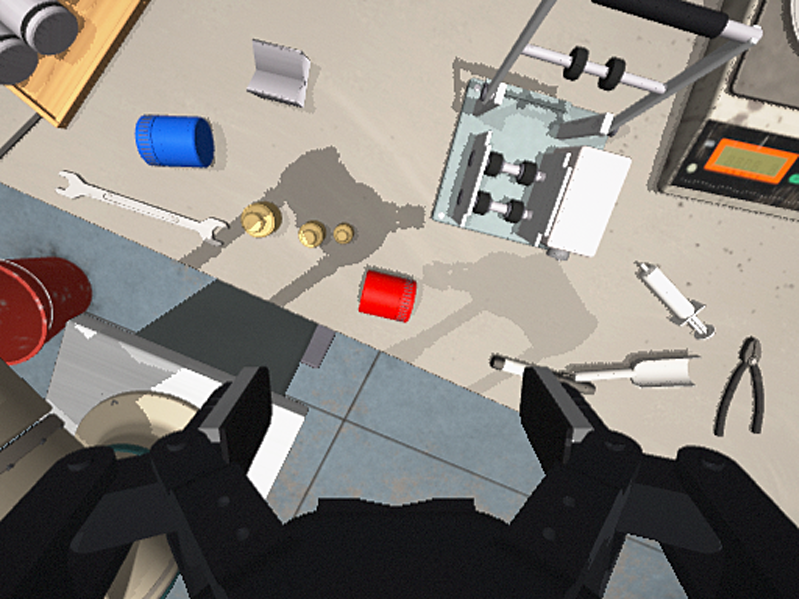

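```bash
python3 - <<'E'
from h import *
im=cv2.imread("pics/w1.png")
crop(im,270,0,500,170,3.4,"w1m.png"); crop(im,150,15,210,75,10,"w1v.png")
E
```

```text
(no output)
```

View pics/w1m.png

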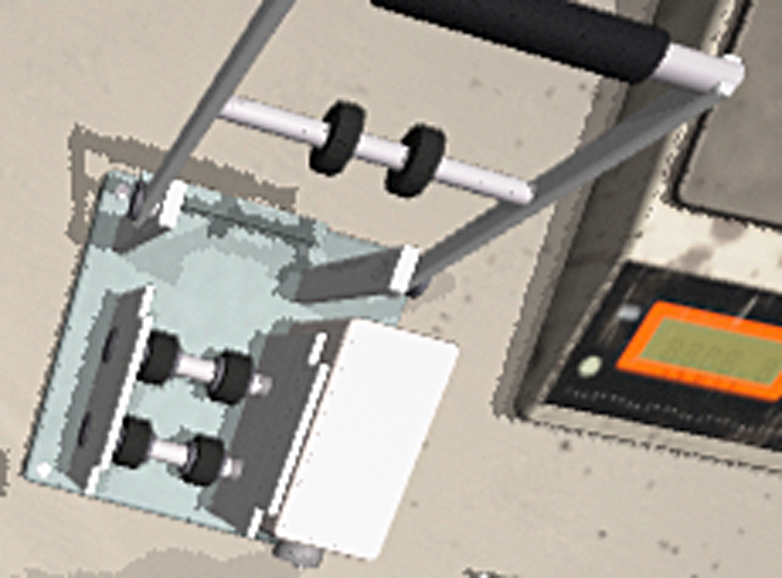

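View pics/w1v.png

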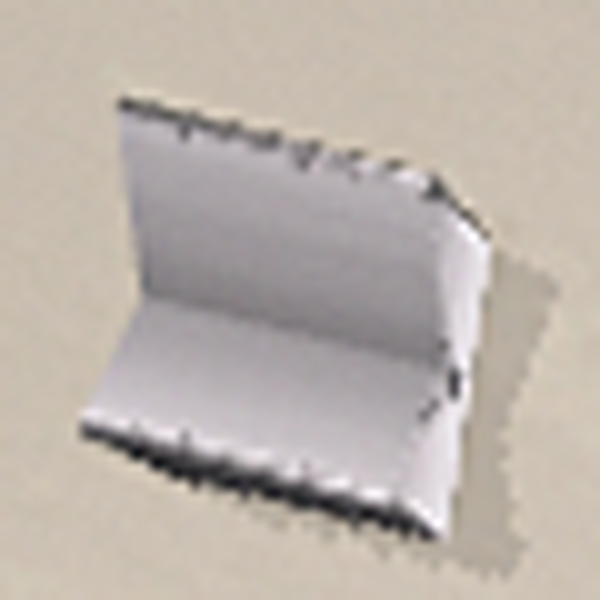

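```bash
python3 - <<'E'
from h import *
st=ld("w1")
w=lambda u,v,s,a,b,z:ray("wrist",a+u/s,b+v/s,z,st)
v=lambda u,y,z:w(u,y,10,150,15,z)
f=[v(147,297,.0245),v(447,360,.0245)]
ang=lambda d:np.degrees(np.arctan2(d[1],d[0]))
print("fold",f,(f[0]+f[1])/2,ang(f[0]-f[1]),np.linalg.norm(f[0]-f[1]))
t=[v(120,105,.045),v(432,180,.045),v(440,535,.045),v(85,428,.045)]
print("top",np.mean(t,0),ang(t[0]-t[1]),ang(t[3]-t[2]),[np.linalg.norm(t[i]-t[(i+1)%4]) for i in range(4)])
m=lambda u,y,z:w(u,y,3.4,270,0,z)
r=[m(160,357,.04),m(236,377,.04),m(132,443,.04),m(208,460,.04)]
print("tyres",np.round(r,4),np.mean(r,0),ang(r[0]-r[1]),ang(r[2]-r[3]),np.linalg.norm((r[0]+r[1]-r[2]-r[3])/2))
c=[m(152,288,.096),m(92,492,.096),m(328,362,.096)];print("cheeks",c)
p=[m(175,190,.118),m(408,255,.118)];print("posts",p,np.mean(p,0),ang(p[0]-p[1]),np.linalg.norm(p[0]-p[1]))
# top-cam re-eval of tyres at axis height
o=lambda u,v,z:ray("top",300+u/6,135+v/6,z)
q=[o(262,360,.04),o(328,347,.04),o(277,437,.04),o(343,424,.04)];print("toptyres",np.mean(q,0))
print("topfold",ray("top",150+590/5,170+150/5,.0245))
E
```

```text
fold [array([0.51502545, 0.0362307 , 0.0245    ]), array([ 0.52714463, -0.00885911,  0.0245    ])] [0.52108504 0.01368579 0.0245    ] 105.0443293795333 0.04669009710168712
top [0.51997844 0.01199913 0.045     ] 103.6970353094798 100.14063299433454 [np.float64(0.04572912767541736), np.float64(0.04801292824824534), np.float64(0.05429840990720242), np.float64(0.04391105140343488)]
tyres [[ 0.5391 -0.2171  0.04  ]
 [ 0.5469 -0.2538  0.04  ]
 [ 0.4989 -0.2248  0.04  ]
 [ 0.5079 -0.2617  0.04  ]] [ 0.5231839 -0.2393433  0.04     ] 102.04080702775859 103.70606563633191 0.04041031573710542
cheeks [array([ 0.55565514, -0.18957828,  0.096     ]), array([ 0.47325783, -0.20716156,  0.096     ]), array([ 0.56246835, -0.2686746 ,  0.096     ])]
posts [array([ 0.58567019, -0.17676131,  0.118     ]), array([ 0.6046783 , -0.26665024,  0.118     ])] [ 0.59517425 -0.22170578  0.118     ] 101.93999376234125 0.0918767022960368
toptyres [ 0.52180246 -0.24075488  0.04      ]
topfold [0.51853349 0.01368431 0.0245    ]
```

Call:
play_rows:
  increments:
    - {"fingers":1,"x":0,"y":-1,"z":0,"spin":0.1875}
    - {"fingers":1,"x":0,"y":-1,"z":0,"spin":0.1875}
    - {"fingers":1,"x":0,"y":-1,"z":0,"spin":0.1875}
    - {"fingers":1,"x":0,"y":-1,"z":0,"spin":0.1875}
    - {"fingers":1,"x":-0.5,"y":-1,"z":0.3,"spin":0}
    - {"fingers":1,"x":-0.5,"y":-1,"z":0.3,"spin":0}
    - {"fingers":1,"x":-0.5,"y":-1,"z":0.3,"spin":0}
    - {"fingers":1,"x":-0.5,"y":-1,"z":0.3,"spin":0}

```text
time_s: 3.8
eef_pos: [0.3948, 0.0484, 0.2832]
orientation: [3.141, -0.0, -0.301]
ft_force: [-0.3, -0.3, -0.5]
finger_gap: 0.0851
```

Call:
play_rows:
  increments:
    - {"fingers":1,"x":-0.25,"y":-1,"z":0.2,"spin":0}
    - {"fingers":1,"x":-0.25,"y":-1,"z":0.2,"spin":0}
    - {"fingers":1,"x":-0.25,"y":-1,"z":0.2,"spin":0}
    - {"fingers":1,"x":-0.25,"y":-1,"z":0.2,"spin":0}
    - {"fingers":1,"x":-0.25,"y":-1,"z":0.2,"spin":0}
    - {"fingers":1,"x":-0.25,"y":-1,"z":0.2,"spin":0}
    - {"fingers":1,"x":-0.25,"y":-1,"z":0,"spin":0}
    - {"fingers":1,"x":0,"y":0,"z":0,"spin":0}

```text
time_s: 4.8
eef_pos: [0.4052, 0.2289, 0.2531]
orientation: [3.141, 0.0, -0.298]
ft_force: [0.9, 0.2, 0.7]
finger_gap: 0.0854
```

```bash
python3 - <<'E'
from h import *
st,im=snap("w2")
crop(im,0,0,512,384,1.56,"w2b.png")
E
```

```text
4.8 [0.4052 0.2289 0.2531] [ 3.1409e+00  1.0000e-04 -2.9820e-01] 0.08542643227114677
```

View pics/w2b.png

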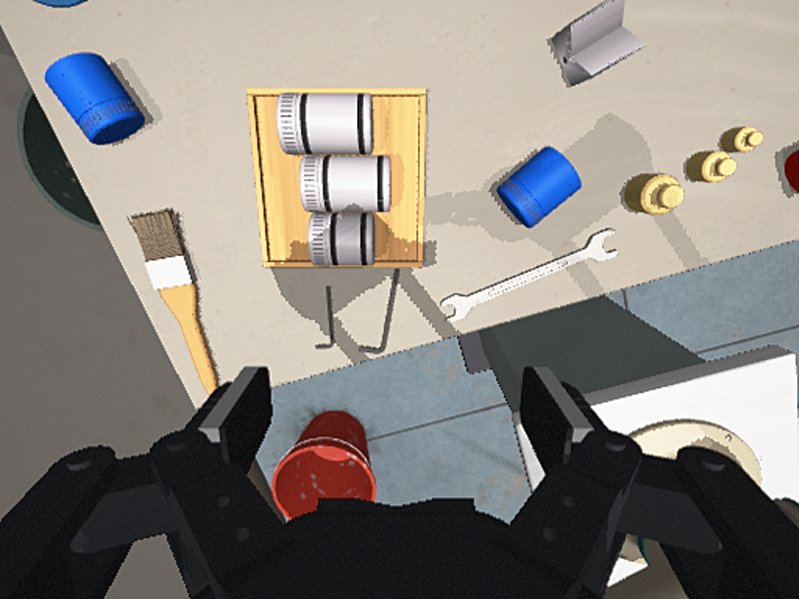

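```bash
python3 - <<'E'
from h import *
im=cv2.imread("pics/w2.png")
crop(im,150,50,280,180,4.6,"w2j.png")
E
```

```text
(no output)
```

View pics/w2j.png

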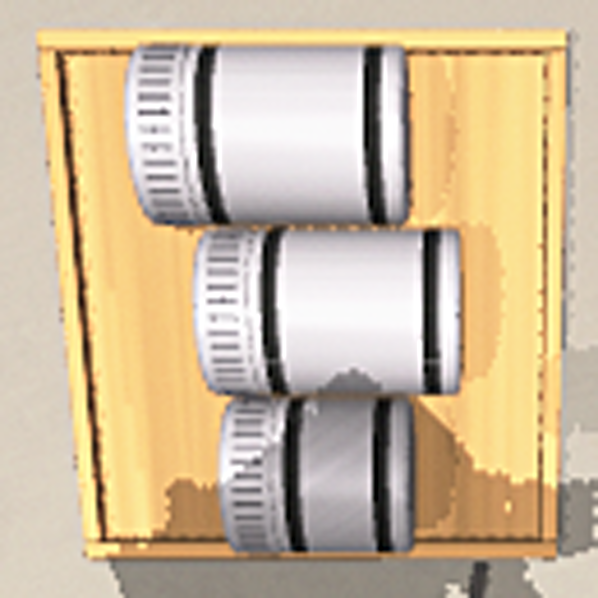

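```bash
python3 - <<'E'
from h import *
st=ld("w2")
w=lambda u,v,z:ray("wrist",150+u/4.6,50+v/4.6,z,st)
yaw=-.298; ex=np.array([np.cos(yaw),np.sin(yaw)]); ey=np.array([np.sin(yaw),-np.cos(yaw)])
ang=lambda d:np.degrees(np.arctan2(d[1],d[0]))
C=[w(38,32,.014),w(567,32,.014),w(556,556,.014),w(86,556,.014)]
c=np.mean(C,0);print("tray",np.round(C,4),c,ang(C[0]-C[1]),ang(C[3]-C[2]),ang(C[1]-C[2]),[np.linalg.norm(C[i]-C[(i+1)%4]) for i in range(4)])
for z in(.031,.056):
  a,b=w(222,475,z),w(412,475,z); m=(a+b)/2; print(z,m,ang(a-b),np.linalg.norm(a-b))
# predict: jar at tray x=-51
for n,(l,r,v) in {"short":(222,412,475),"mid":(195,462,312),"far":(127,410,135)}.items():
  a,b=w(l,v,.045),w(r,v,.045);print(n,(a+b)/2,np.linalg.norm(a-b), ((a+b)/2-c)[:2]@ex,-((a+b)/2-c)[:2]@ey)
j=c[:2]-.051*ex; print("short by tray",j, "tcp rel",(j-st['eef_pos'][:2])@ex,(j-st['eef_pos'][:2])@ey)
# reproject short jar ends wireframe
E
```

```text
tray [[0.5751 0.316  0.014 ]
 [0.5279 0.1623 0.014 ]
 [0.3715 0.2106 0.014 ]
 [0.4187 0.3643 0.014 ]] [0.47328106 0.26329061 0.014     ] 72.9421479221162 72.93463936863247 -17.160602977671054 [np.float64(0.16082986790968354), np.float64(0.16373166648404555), np.float64(0.160770239413491), np.float64(0.16371050165135714)]
0.031 [0.42412026 0.2766209  0.031     ] 72.9359204825685 0.06117576380918152
0.056 [0.4274352 0.2722954 0.056    ] 72.9359204825685 0.05737678582615758
short [0.42597662 0.27419862 0.045     ] 0.05904833613868811 -0.048422216089508856 -0.003461761087708604
mid [0.4714637  0.25474144 0.045     ] 0.0799274969881245 0.0007728489913929951 -0.008705961682831586
far [0.52333586 0.25511997 0.045     ] 0.08146166403921265 0.05024763223494391 0.006886014337166051
short by tray [0.42452886 0.27826467] tcp rel 0.0040154514542627175 -0.05286259739410244
```

Call:
play_rows:
  increments:
    - {"fingers":1,"x":0.09,"y":-0.98,"z":0.5,"spin":0}
    - {"fingers":1,"x":0.08,"y":-0.98,"z":0.9,"spin":0}
    - {"fingers":1,"x":0,"y":0,"z":1,"spin":0}
    - {"fingers":1,"x":0,"y":0,"z":1,"spin":0}
    - {"fingers":1,"x":0,"y":0,"z":1,"spin":0}
    - {"fingers":1,"x":0,"y":0,"z":1,"spin":0}
    - {"fingers":1,"x":0,"y":0,"z":0.4,"spin":0}
    - {"fingers":1,"x":0,"y":0,"z":0,"spin":0}

```text
time_s: 5.85
eef_pos: [0.4232, 0.2741, 0.1077]
orientation: [3.141, 0.001, -0.3]
ft_force: [-0.4, -0.6, -0.4]
finger_gap: 0.0852
```

```bash
python3 - <<'E'
from h import *
st,im=snap("w3")
crop(im,0,0,512,384,1.56,"w3b.png")
for z in (.031,.056): print(proj("wrist",[.4237,.2745,z],st))
E
```

```text
5.85 [0.4232 0.2741 0.1077] [ 3.1406e+00  1.0000e-03 -2.9970e-01] 0.08521074142969742
[253.01047952 183.18575111]
[252.99160914 191.08596951]
```

View pics/w3b.png

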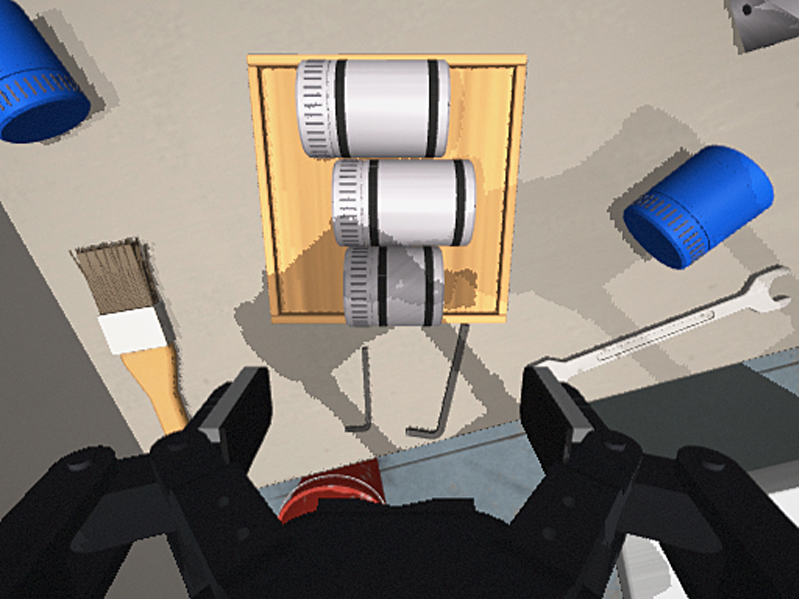

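Call:
play_rows:
  increments:
    - {"fingers":1,"x":0,"y":0,"z":0.9,"spin":0}
    - {"fingers":1,"x":0,"y":0,"z":0.9,"spin":0}
    - {"fingers":1,"x":0,"y":0,"z":0.8,"spin":0}
    - {"fingers":1,"x":0,"y":0,"z":0.7,"spin":0}
    - {"fingers":1,"x":0,"y":0,"z":0.5,"spin":0}
    - {"fingers":1,"x":0,"y":0,"z":0,"spin":0}

```text
time_s: 6.65
eef_pos: [0.4233, 0.2743, 0.0132]
orientation: [3.141, 0.0, -0.299]
ft_force: [0.1, -0.5, 0.8]
finger_gap: 0.0856
```

Call:
play_rows:
  increments:
    - {"fingers":-0.2,"x":0,"y":0,"z":0,"spin":0}
    - {"fingers":-0.2,"x":0,"y":0,"z":0,"spin":0}
    - {"fingers":-0.2,"x":0,"y":0,"z":0,"spin":0}
    - {"fingers":-0.2,"x":0,"y":0,"z":0,"spin":0}
    - {"fingers":-0.2,"x":0,"y":0,"z":0,"spin":0}
    - {"fingers":-0.2,"x":0,"y":0,"z":0,"spin":0}

```text
time_s: 7.4
eef_pos: [0.4267, 0.2754, 0.017]
orientation: [-3.137, -0.007, -0.299]
ft_force: [-0.2, -1.5, 17.2]
finger_gap: 0.0343
```

```bash
python3 - <<'E'
from h import *
st,im=snap("w4")
crop(im,0,0,512,384,1.56,"w4b.png")
E
```

```text
7.4 [0.4267 0.2754 0.017 ] [-3.137  -0.0065 -0.2987] 0.034282160084469465
```

View pics/w4b.png

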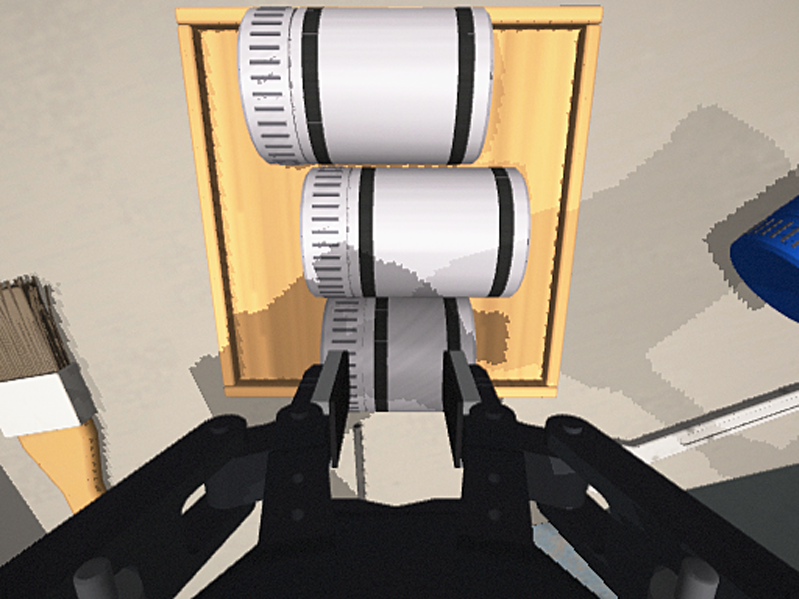

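The picture shows the fingers closed to 34 mm on top of the jar (jar ends at u≈325 and 475, finger faces at 350 and 443) with 17 N upward. So the real tips stand about 39 mm behind the stated TCP. I'll lift, reopen and check this.

Call:
play_rows:
  increments:
    - {"fingers":-0.2,"x":0,"y":0,"z":-0.4,"spin":0}
    - {"fingers":1,"x":0,"y":0,"z":-0.4,"spin":0}
    - {"fingers":1,"x":0,"y":0,"z":0,"spin":0}
    - {"fingers":1,"x":0,"y":0,"z":0,"spin":0}
    - {"fingers":1,"x":0,"y":0,"z":0,"spin":0}
    - {"fingers":1,"x":0,"y":0,"z":0,"spin":0}

```text
time_s: 8.2
eef_pos: [0.423, 0.2742, 0.0329]
orientation: [3.141, 0.001, -0.299]
ft_force: [-1.1, -0.5, -0.0]
finger_gap: 0.0853
```

```bash
python3 - <<'E'
from h import *
st,im=snap("w5")
crop(im,0,0,512,384,1.56,"w5b.png")
im=bot.get_image("scene"); crop(im,120,150,260,280,5,"s5.png")
im=bot.get_image("top"); crop(im,130,160,260,270,5,"t5.png")
print(bot.observe()['ft_force'])
E
```

```text
8.2 [0.423  0.2742 0.0329] [ 3.1409e+00  6.0000e-04 -2.9920e-01] 0.08526437389188576
[ 0.16172829  0.38369025 -0.39053149]
```

View pics/w5b.png

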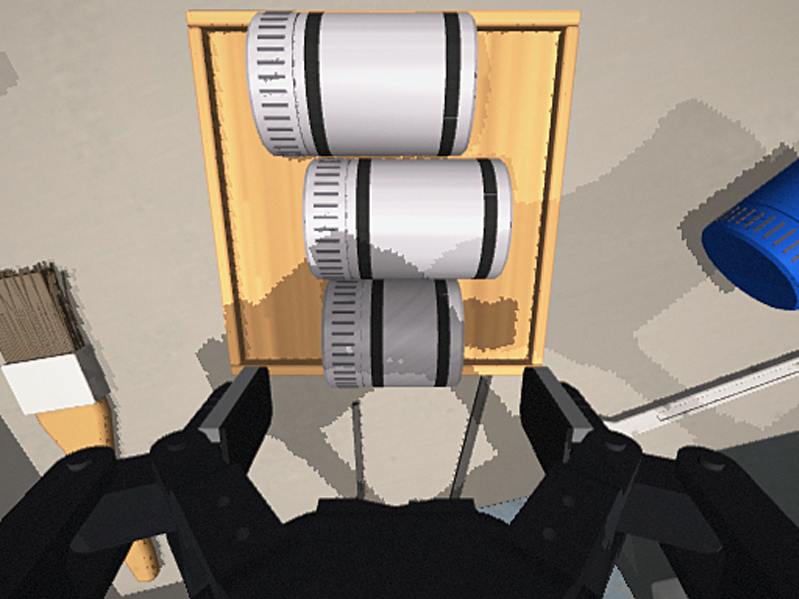

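View pics/s5.png

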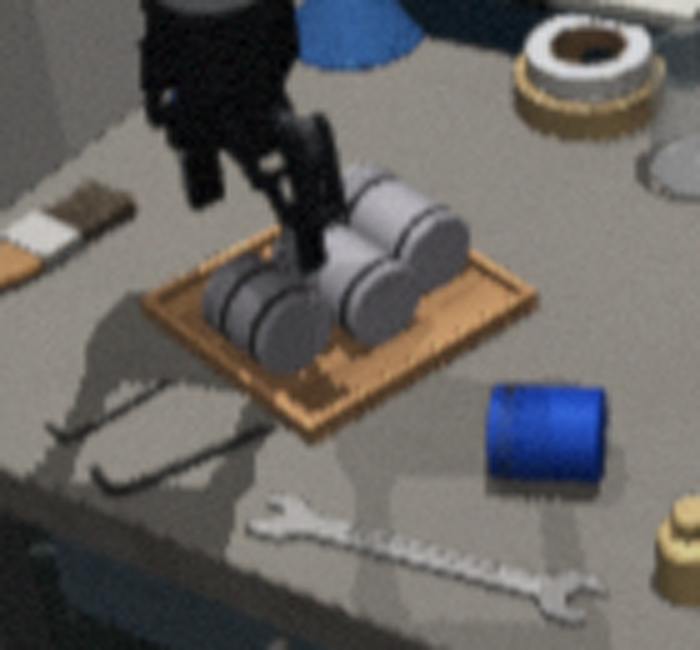

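View pics/t5.png

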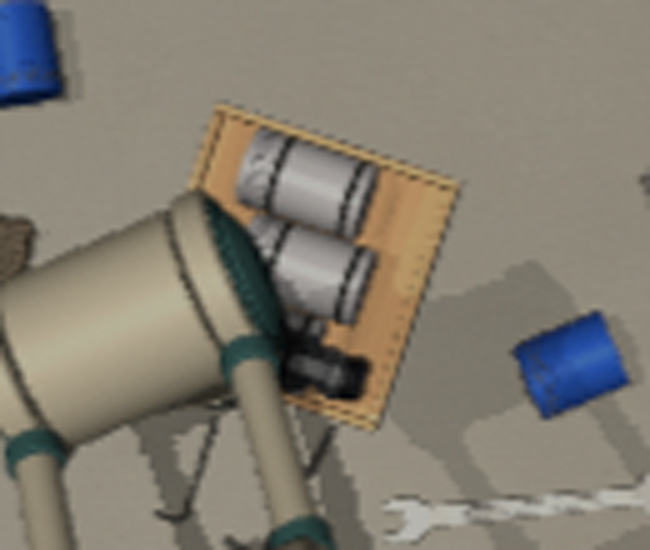

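Scene view agrees: the tips hang clearly above the jar, the jars are unmoved, and the fingers are centred on the jar. With tips offset 38 mm when shut and about 51 mm when open, I'll go to a reported z of about -0.030.

Call:
play_rows:
  increments:
    - {"fingers":1,"x":0,"y":0,"z":0.6,"spin":0}
    - {"fingers":1,"x":0,"y":0,"z":0.6,"spin":0}
    - {"fingers":1,"x":0,"y":0,"z":0.5,"spin":0}
    - {"fingers":1,"x":0,"y":0,"z":0.4,"spin":0}
    - {"fingers":1,"x":0,"y":0,"z":0.4,"spin":0}
    - {"fingers":1,"x":0,"y":0,"z":0,"spin":0}

```text
time_s: 9.1
eef_pos: [0.4227, 0.274, -0.03]
orientation: [3.14, 0.001, -0.299]
ft_force: [-0.5, -0.1, 0.2]
finger_gap: 0.0857
```

```bash
python3 - <<'E'
from h import *
st,im=snap("w6"); print(st['ft_force'])
crop(im,0,0,512,384,1.56,"w6b.png")
im=bot.get_image("scene"); crop(im,120,150,260,280,5,"s6.png")
E
```

```text
9.1 [ 0.4227  0.274  -0.03  ] [ 3.1404e+00  1.2000e-03 -2.9920e-01] 0.0856522750382591
[-0.51668004 -0.10937324  0.16247209]
```

View pics/w6b.png

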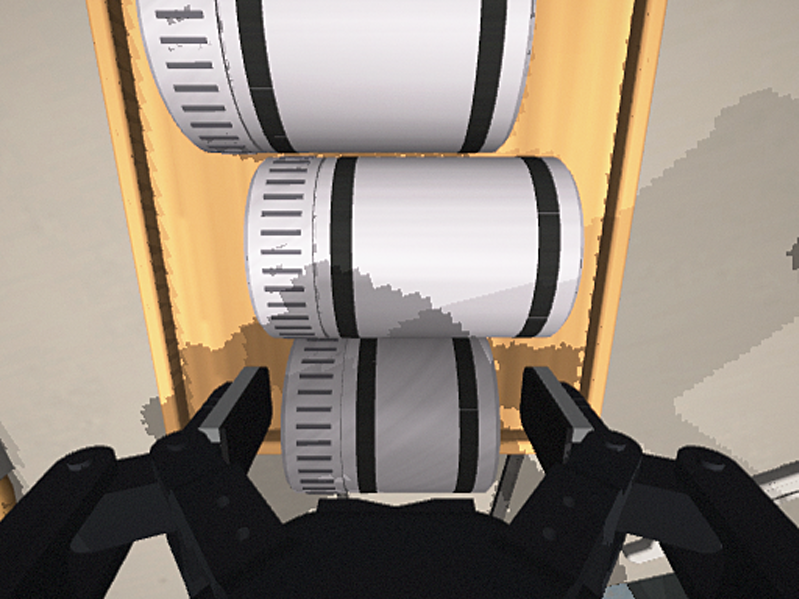

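View pics/s6.png

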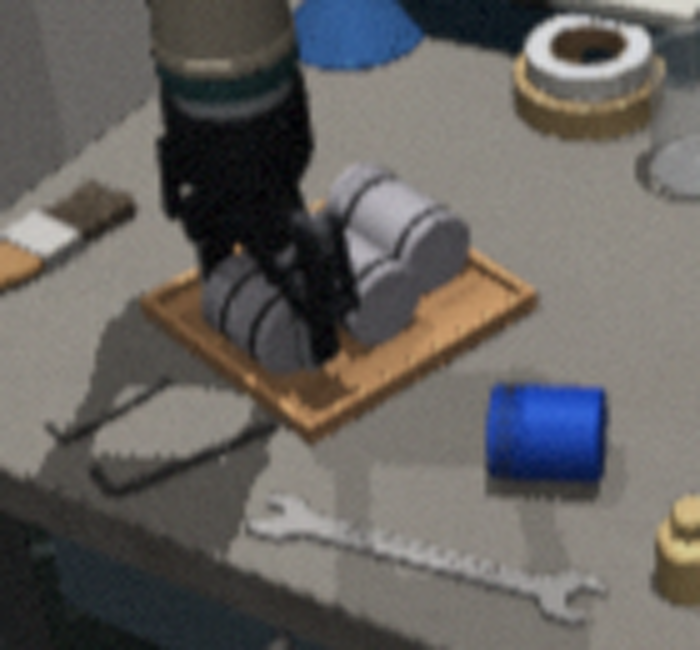

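Call:
play_rows:
  increments:
    - {"fingers":0,"x":0,"y":0,"z":0,"spin":0}
    - {"fingers":-0.2,"x":0,"y":0,"z":0,"spin":0}
    - {"fingers":-0.2,"x":0,"y":0,"z":0,"spin":0}
    - {"fingers":-0.2,"x":0,"y":0,"z":0,"spin":0}
    - {"fingers":-0.2,"x":0,"y":0,"z":0,"spin":0}

```text
time_s: 9.82
eef_pos: [0.4238, 0.2746, -0.0285]
orientation: [-3.141, -0.001, -0.299]
ft_force: [-0.4, -0.1, 5.2]
finger_gap: 0.0578
```

Call:
play_rows:
  increments:
    - {"fingers":-0.4,"x":0,"y":0,"z":-0.2,"spin":0}
    - {"fingers":-0.4,"x":0,"y":0,"z":-0.4,"spin":0}
    - {"fingers":-0.4,"x":0,"y":0,"z":-0.6,"spin":0}
    - {"fingers":-0.4,"x":0,"y":0,"z":-0.8,"spin":0}
    - {"fingers":-0.4,"x":0,"y":0,"z":-0.8,"spin":0}
    - {"fingers":-0.4,"x":0,"y":0,"z":-0.8,"spin":0}
    - {"fingers":-0.4,"x":0,"y":0,"z":-0.8,"spin":0}
    - {"fingers":-0.4,"x":0,"y":0,"z":-0.6,"spin":0}

```text
time_s: 10.82
eef_pos: [0.4231, 0.2742, 0.0968]
orientation: [-3.142, -0.0, -0.299]
ft_force: [-1.1, 0.5, -3.7]
finger_gap: 0.0574
```

```bash
python3 - <<'E'
from h import *
st,im=snap("w7"); print(st['ft_force'])
crop(im,0,0,512,384,1.56,"w7b.png")
im=bot.get_image("scene"); crop(im,120,120,260,280,4,"s7.png")
E
```

```text
10.825 [0.4231 0.2742 0.0968] [-3.1415e+00 -3.0000e-04 -2.9920e-01] 0.05743873959682899
[-1.06143054  0.53861909 -3.74281697]
```

View pics/w7b.png

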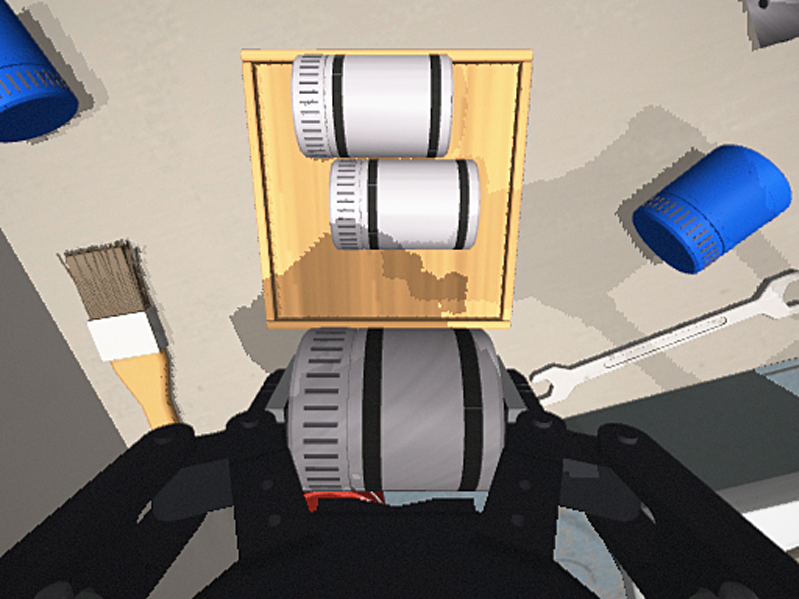

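View pics/s7.png

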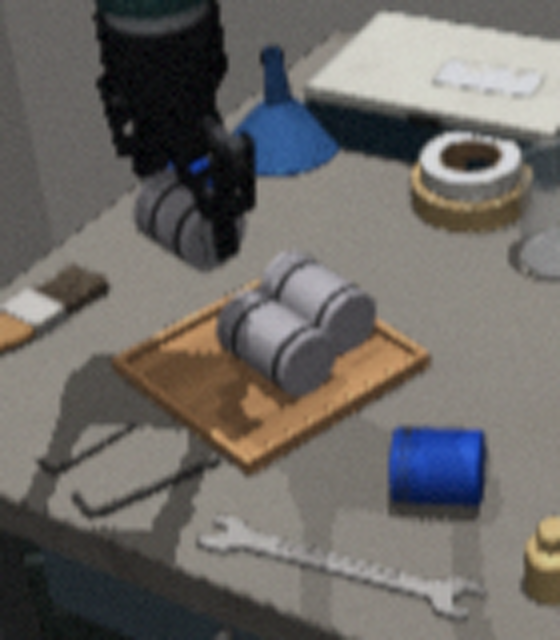

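Call:
play_rows:
  increments:
    - {"fingers":-0.4,"x":0.4,"y":0.5,"z":-0.2,"spin":0}
    - {"fingers":-0.4,"x":0.7,"y":0.9,"z":0,"spin":0}
    - {"fingers":-0.4,"x":0.7,"y":0.9,"z":0,"spin":0}
    - {"fingers":-0.4,"x":0.7,"y":0.9,"z":0,"spin":0}
    - {"fingers":-0.4,"x":0.7,"y":0.9,"z":0,"spin":0}
    - {"fingers":-0.4,"x":0.7,"y":0.9,"z":0,"spin":0}
    - {"fingers":-0.4,"x":0.7,"y":0.9,"z":0,"spin":0}
    - {"fingers":-0.4,"x":0.5,"y":0.6,"z":0,"spin":0}

```text
time_s: 11.92
eef_pos: [0.497, 0.0794, 0.1002]
orientation: [3.141, 0.001, -0.301]
ft_force: [-0.9, 0.3, -3.2]
finger_gap: 0.0572
```

Call:
play_rows:
  increments:
    - {"fingers":-0.4,"x":0.4,"y":0.6,"z":0,"spin":0}
    - {"fingers":-0.4,"x":0.4,"y":0.6,"z":0,"spin":0}
    - {"fingers":-0.4,"x":0,"y":0,"z":0,"spin":-0.17}
    - {"fingers":-0.4,"x":0,"y":0,"z":0,"spin":-0.18}
    - {"fingers":-0.4,"x":0,"y":0,"z":0,"spin":-0.17}
    - {"fingers":-0.4,"x":0,"y":0,"z":0,"spin":0}

```text
time_s: 12.68
eef_pos: [0.5074, 0.0467, 0.1008]
orientation: [3.142, 0.0, 0.219]
ft_force: [-0.2, -0.1, -3.5]
finger_gap: 0.0576
```

```bash
python3 - <<'E'
from h import *
st,im=snap("w8"); print(st['ft_force'])
crop(im,0,0,512,384,1.56,"w8b.png")
E
```

```text
12.675 [0.5074 0.0467 0.1008] [3.1416e+00 2.0000e-04 2.1910e-01] 0.05759954119159275
[-0.18670077 -0.06756662 -3.50004732]
```

View pics/w8b.png

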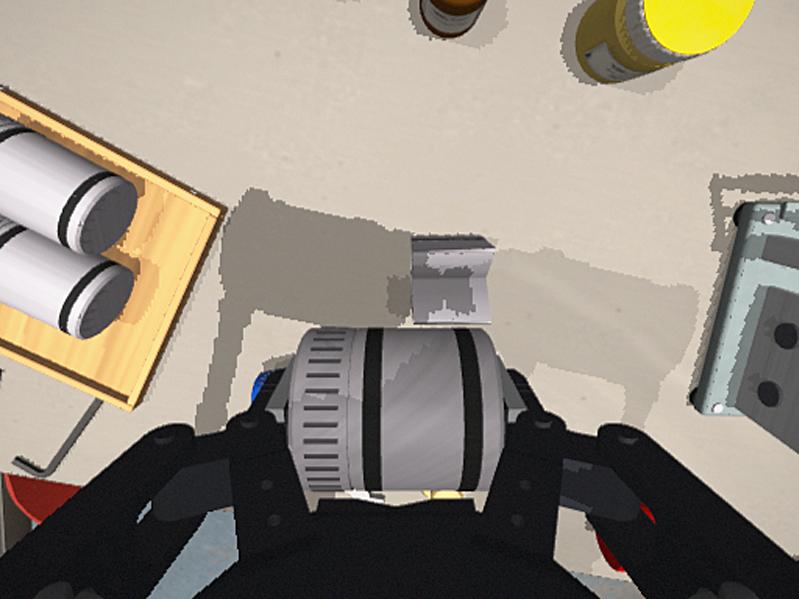

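```bash
python3 - <<'E'
from h import *
im=cv2.imread("pics/w8.png")
crop(im,255,145,325,215,8.5,"w8v.png")
E
```

```text
(no output)
```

View pics/w8v.png

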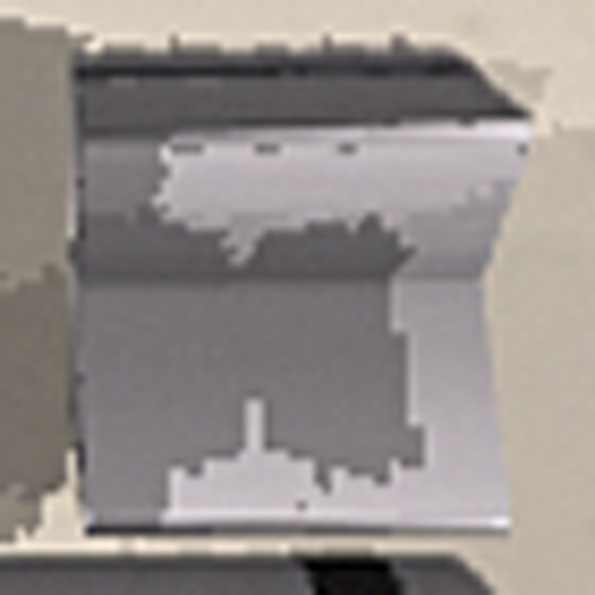

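```bash
python3 - <<'E'
from h import *
st=ld("w8")
w=lambda u,v,z:ray("wrist",255+u/8.5,145+v/8.5,z,st)
ang=lambda d:np.degrees(np.arctan2(d[1],d[0]))
f=[w(82,281,.0245),w(485,277,.0245)]; t=[w(80,137,.045),w(532,122,.045),w(508,528,.045),w(88,530,.045)]
print("fold",np.mean(f,0),ang(f[0]-f[1]),np.linalg.norm(f[0]-f[1]))
print("top",np.mean(t,0),ang(t[0]-t[1]),ang(t[3]-t[2]),[np.linalg.norm(t[i]-t[(i+1)%4]) for i in range(4)])
for g in ([.520,.013],):
  d=np.array(g)-st['eef_pos'][:2]; y=st['orientation'][2]
  print(d@[np.cos(y),np.sin(y)]/.025, d@[np.sin(y),-np.cos(y)]/.025)
# where does jar (held) lie in tool frame: silhouette
E
```

```text
fold [0.52066293 0.01461825 0.0245    ] 103.16596307433042 0.04599973082874512
top [0.52003553 0.01503305 0.045     ] 104.51013058328172 102.86898923676019 [np.float64(0.04654637729837499), np.float64(0.044741987627619655), np.float64(0.04560422491881833), np.float64(0.04342377312899439)]
0.19890797462385632 1.4249797627317757
```

```bash
python3 - <<'E'
from h import *
from scipy.optimize import brentq
c=bot.get_calibration("wrist");T=c['tool_from_camera'];o=T[:3,3]
for v in (327/1.56,329/1.56):
  d=T[:3,:3]@np.array([0,-(v-c['cy'])/c['fy'],-1]);d/=np.linalg.norm(d)
  for zz in (-.057,-.0595,-.062):
    f=lambda x:(lambda r:(r[0]*d[2]-r[2]*d[0]))((np.array([x,0,zz])-o))
    for s in(1,-1):
      try:print(v,zz,s,brentq(lambda x:f(x)-s*.025,-.1,.1))
      except Exception as e:print(e)
E
```

```text
209.6153846153846 -0.057 1 0.05309999305906365
209.6153846153846 -0.057 -1 -0.0007493201945620726
209.6153846153846 -0.0595 1 0.05409967861631509
209.6153846153846 -0.0595 -1 0.00025036536268936704
209.6153846153846 -0.062 1 0.05509936417356651
209.6153846153846 -0.062 -1 0.0012500509199408066
210.89743589743588 -0.057 1 0.05248392879702267
210.89743589743588 -0.057 -1 -0.001466166796079929
210.89743589743588 -0.0595 1 0.05349710790291716
210.89743589743588 -0.0595 -1 -0.0004529876901854246
210.89743589743588 -0.062 1 0.05451028700881166
210.89743589743588 -0.062 -1 0.0005601914157090937
```

Call:
play_rows:
  increments:
    - {"fingers":-0.4,"x":0.12,"y":0.68,"z":0,"spin":0}
    - {"fingers":-0.4,"x":0.12,"y":0.68,"z":0,"spin":-0.011}
    - {"fingers":-0.4,"x":0,"y":0,"z":0.8,"spin":0}
    - {"fingers":-0.4,"x":0,"y":0,"z":0.8,"spin":0}
    - {"fingers":-0.4,"x":0,"y":0,"z":0.8,"spin":0}
    - {"fingers":-0.4,"x":0,"y":0,"z":0.6,"spin":0}
    - {"fingers":-0.4,"x":0,"y":0,"z":0.4,"spin":0}
    - {"fingers":-0.4,"x":0,"y":0,"z":0,"spin":0}

```text
time_s: 13.72
eef_pos: [0.5205, 0.0148, 0.0153]
orientation: [-3.141, 0.001, 0.231]
ft_force: [0.2, 0.3, -3.4]
finger_gap: 0.0575
```

```bash
python3 - <<'E'
from h import *
st,im=snap("w9"); print(st['ft_force'])
crop(im,150,150,380,384,2.5,"w9b.png")
im=bot.get_image("scene"); crop(im,210,170,330,270,6,"s9.png")
E
```

```text
13.725 [0.5205 0.0148 0.0153] [-3.1414e+00  1.2000e-03  2.3150e-01] 0.05751121182720556
[ 0.22489559  0.33621659 -3.41366426]
```

View pics/w9b.png

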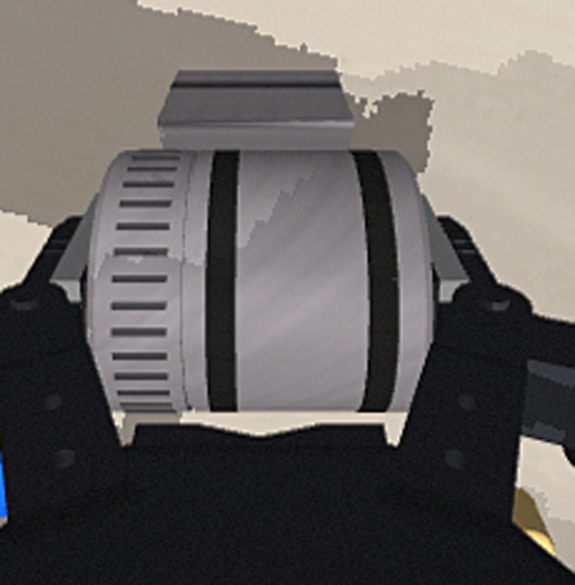

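View pics/s9.png

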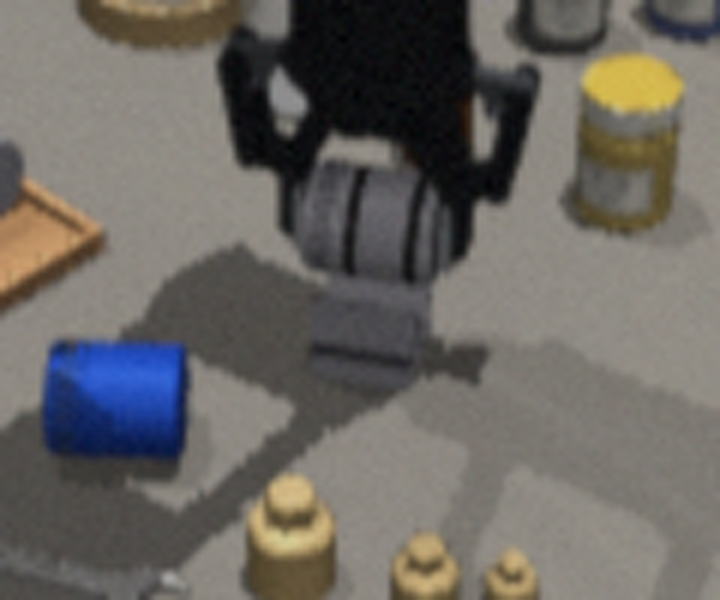

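The jar hovers centred over the V: jar ends at u 88 and 432, block edges at 160 and 355. Lowering it.

Call:
play_rows:
  increments:
    - {"fingers":-0.4,"x":0,"y":0,"z":0.2,"spin":0}
    - {"fingers":-0.4,"x":0,"y":0,"z":0.2,"spin":0}
    - {"fingers":-0.4,"x":0,"y":0,"z":0.1,"spin":0}
    - {"fingers":-0.4,"x":0,"y":0,"z":0,"spin":0}

```text
time_s: 14.32
eef_pos: [0.5206, 0.015, 0.0031]
orientation: [-3.142, 0.001, 0.232]
ft_force: [-0.4, -0.9, -3.4]
finger_gap: 0.0576
```

Call:
play_rows:
  increments:
    - {"fingers":-0.4,"x":0,"y":0,"z":0.06,"spin":0}
    - {"fingers":-0.4,"x":0,"y":0,"z":0.06,"spin":0}
    - {"fingers":-0.4,"x":0,"y":0,"z":0,"spin":0}

```text
time_s: 14.7
eef_pos: [0.5204, 0.0149, 0.0007]
orientation: [3.141, 0.001, 0.232]
ft_force: [-2.2, -1.6, 1.3]
finger_gap: 0.0577
```

Call:
play_rows:
  increments:
    - {"fingers":-0.4,"x":0,"y":0,"z":0.03,"spin":0}
    - {"fingers":0.5,"x":0,"y":0,"z":0,"spin":0}
    - {"fingers":0.7,"x":0,"y":0,"z":0,"spin":0}
    - {"fingers":1,"x":0,"y":0,"z":0,"spin":0}
    - {"fingers":1,"x":0,"y":0,"z":0,"spin":0}
    - {"fingers":1,"x":0,"y":0,"z":0,"spin":0}

```text
time_s: 15.45
eef_pos: [0.5208, 0.015, -0.0004]
orientation: [3.142, -0.0, 0.232]
ft_force: [0.2, 0.3, 0.7]
finger_gap: 0.0857
```

```bash
python3 - <<'E'
from h import *
st,im=snap("w10"); print(st['ft_force'])
crop(im,0,0,512,384,1.56,"w10b.png")
im=bot.get_image("scene"); crop(im,210,170,330,270,6,"s10.png")
E
```

```text
15.45 [ 5.208e-01  1.500e-02 -4.000e-04] [ 3.1415 -0.      0.2318] 0.08570856906530694
[0.16128198 0.3364375  0.68330849]
```

View pics/w10b.png

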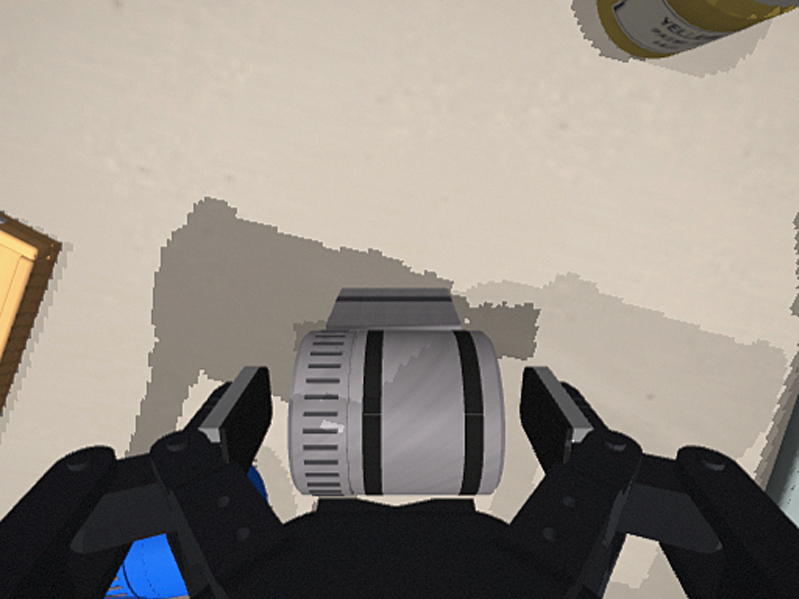

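View pics/s10.png

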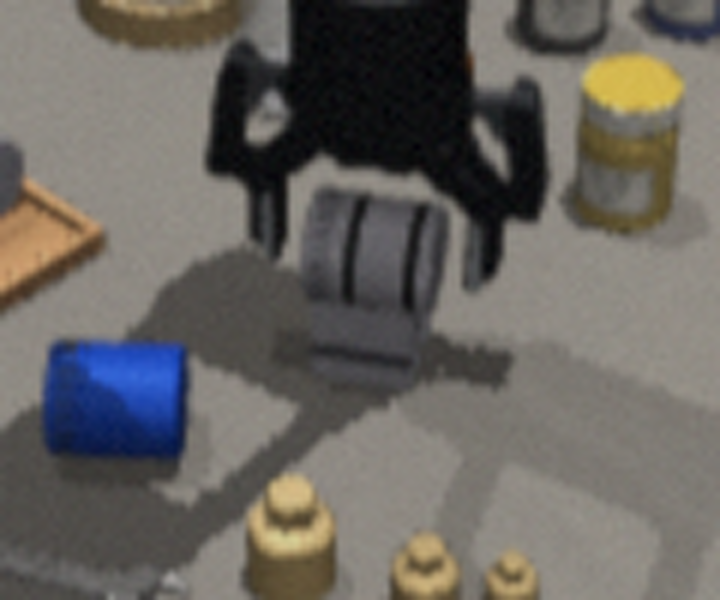

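Jar is seated in the V and released: it rests with its ends at u 290 and 503, clear of both fingers. Raise and turn 90°.

Call:
play_rows:
  increments:
    - {"fingers":1,"x":0,"y":0,"z":-0.5,"spin":0}
    - {"fingers":1,"x":0,"y":0,"z":-0.9,"spin":0}
    - {"fingers":1,"x":0,"y":0,"z":-1,"spin":0}
    - {"fingers":1,"x":0,"y":0,"z":-0.8,"spin":-0.1743}
    - {"fingers":1,"x":0,"y":0,"z":0,"spin":-0.1743}
    - {"fingers":1,"x":0,"y":0,"z":0,"spin":-0.1743}
    - {"fingers":1,"x":0,"y":0,"z":0,"spin":-0.1743}
    - {"fingers":1,"x":0,"y":0,"z":0,"spin":-0.1743}

```text
time_s: 16.55
eef_pos: [0.521, 0.015, 0.0806]
orientation: [3.14, -0.0, 1.109]
ft_force: [-0.4, -1.1, 0.7]
finger_gap: 0.0852
```

Call:
play_rows:
  increments:
    - {"fingers":1,"x":0,"y":0,"z":0,"spin":-0.1743}
    - {"fingers":1,"x":0,"y":0,"z":0,"spin":-0.1743}
    - {"fingers":1,"x":0,"y":0,"z":0,"spin":-0.1743}
    - {"fingers":1,"x":0,"y":0,"z":0,"spin":-0.1743}
    - {"fingers":1,"x":0,"y":0,"z":0,"spin":0}

```text
time_s: 17.18
eef_pos: [0.521, 0.015, 0.0804]
orientation: [3.141, 0.0, 1.799]
ft_force: [0.9, 0.0, -0.2]
finger_gap: 0.0859
```

```bash
python3 - <<'E'
from h import *
st,im=snap("w11"); print(st['ft_force'])
crop(im,0,0,512,384,1.56,"w11b.png")
print(proj("wrist",[.5206,.0148,.060],st)*1.56)
E
```

```text
17.175 [0.521  0.015  0.0804] [3.1406e+00 5.0000e-04 1.7985e+00] 0.08594179214462236
[ 0.94271817  0.01266324 -0.24463461]
[392.56835345 316.18189465]
```

View pics/w11b.png

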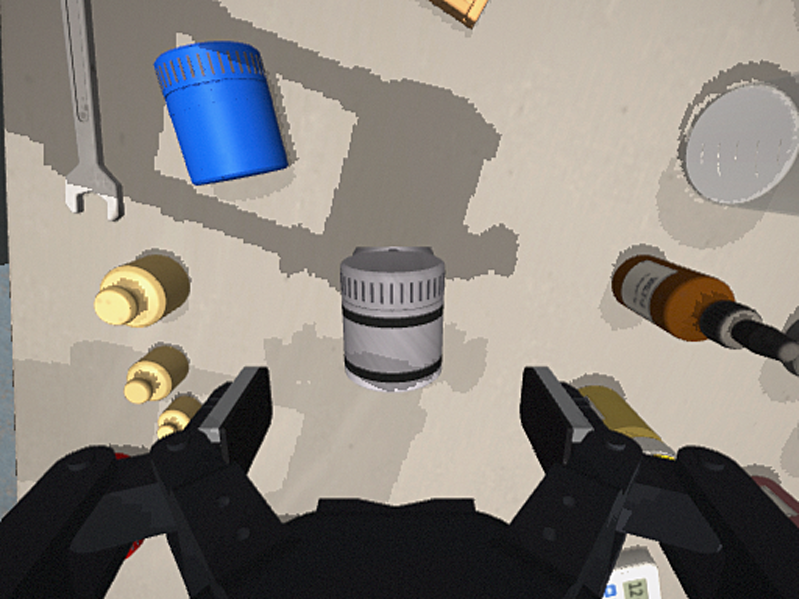

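Call:
play_rows:
  increments:
    - {"fingers":1,"x":0,"y":0,"z":0.7,"spin":0}
    - {"fingers":1,"x":0,"y":0,"z":0.8,"spin":0}
    - {"fingers":1,"x":0,"y":0,"z":0.8,"spin":0}
    - {"fingers":1,"x":0,"y":0,"z":0.7,"spin":0}
    - {"fingers":1,"x":0,"y":0,"z":0,"spin":0}

```text
time_s: 17.85
eef_pos: [0.5196, 0.0151, 0.0038]
orientation: [-3.139, -0.001, 1.799]
ft_force: [1.0, -0.2, -0.5]
finger_gap: 0.0853
```

Call:
play_rows:
  increments:
    - {"fingers":0.3,"x":0,"y":0,"z":0,"spin":0}
    - {"fingers":0,"x":0,"y":0,"z":0,"spin":0}
    - {"fingers":-0.4,"x":0,"y":0,"z":0,"spin":0}
    - {"fingers":-0.4,"x":0,"y":0,"z":0,"spin":0}
    - {"fingers":-0.4,"x":0,"y":0,"z":0,"spin":0}

```text
time_s: 18.48
eef_pos: [0.5195, 0.0146, 0.0058]
orientation: [-3.14, 0.001, 1.801]
ft_force: [-3.9, -1.6, 7.4]
finger_gap: 0.0482
```

```bash
python3 - <<'E'
from h import *
st,im=snap("w12"); print(st['ft_force'])
crop(im,0,0,512,384,1.56,"w12b.png")
im=bot.get_image("scene"); crop(im,210,170,330,270,6,"s12.png")
E
```

```text
18.475 [0.5195 0.0146 0.0058] [-3.1397e+00  5.0000e-04  1.8008e+00] 0.04820700430162357
[-3.9411397  -1.60541593  7.39207762]
```

View pics/w12b.png

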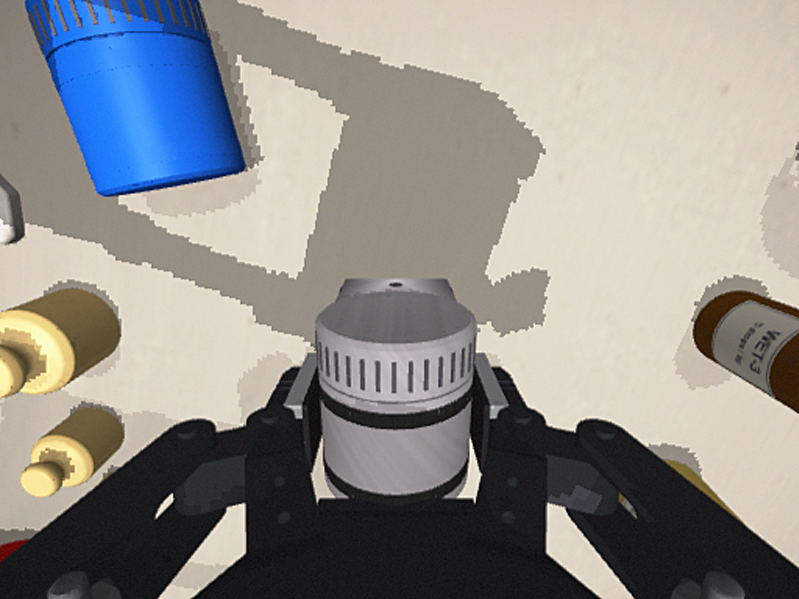

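View pics/s12.png

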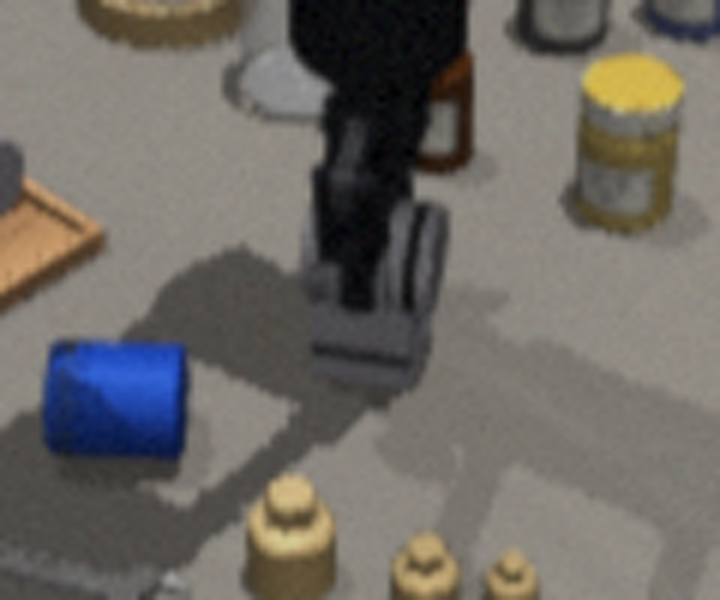

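Call:
play_rows:
  increments:
    - {"fingers":-0.6,"x":0,"y":0,"z":-0.1,"spin":0}
    - {"fingers":-0.6,"x":0,"y":0,"z":-0.2,"spin":0}
    - {"fingers":-0.6,"x":0,"y":0,"z":-0.3,"spin":0}
    - {"fingers":-0.6,"x":0,"y":0,"z":-0.4,"spin":0}
    - {"fingers":-0.6,"x":0,"y":0,"z":0,"spin":0}

```text
time_s: 19.2
eef_pos: [0.5219, 0.015, 0.0308]
orientation: [3.139, 0.001, 1.801]
ft_force: [-0.3, 0.7, -3.2]
finger_gap: 0.0481
```

```bash
python3 - <<'E'
from h import *
st,im=snap("w13"); print(st['ft_force'])
crop(im,150,150,380,384,2.5,"w13b.png")
im=bot.get_image("scene"); crop(im,210,170,330,270,6,"s13.png")
E
```

```text
19.2 [0.5219 0.015  0.0308] [3.1391e+00 9.0000e-04 1.8006e+00] 0.04814506375184854
[-0.30309649  0.70194669 -3.17575025]
```

View pics/w13b.png

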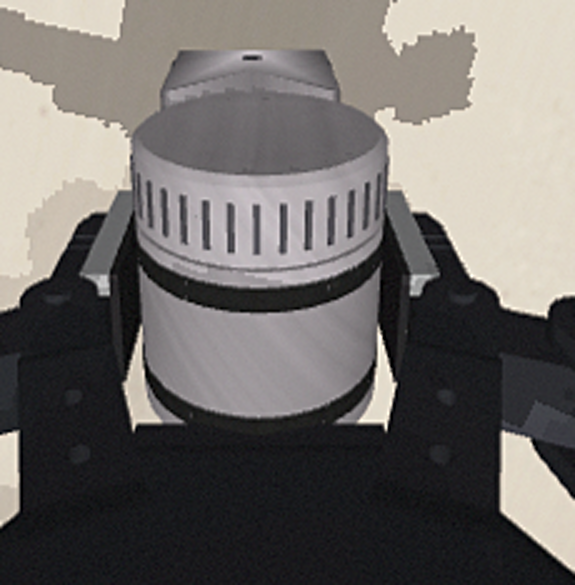

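View pics/s13.png

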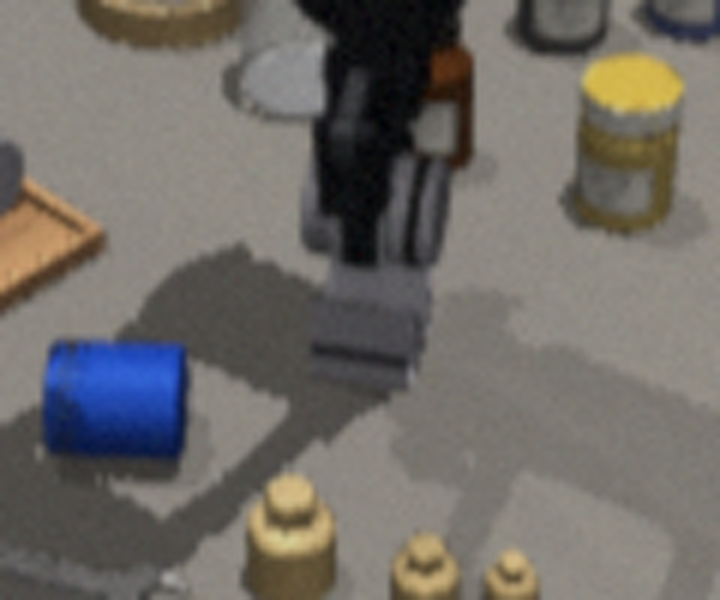

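Call:
play_rows:
  increments:
    - {"fingers":-0.6,"x":0,"y":0,"z":-0.6,"spin":0}
    - {"fingers":-0.6,"x":0,"y":0,"z":-0.9,"spin":0}
    - {"fingers":-0.6,"x":-0.4,"y":0,"z":-0.9,"spin":0}
    - {"fingers":-0.6,"x":-0.7,"y":-0.2,"z":-0.8,"spin":0}
    - {"fingers":-0.6,"x":-0.8,"y":-0.2,"z":-0.4,"spin":0}
    - {"fingers":-0.6,"x":-0.8,"y":-0.2,"z":0,"spin":0}
    - {"fingers":-0.6,"x":-0.8,"y":-0.2,"z":0,"spin":0}
    - {"fingers":-0.6,"x":-0.8,"y":-0.2,"z":0,"spin":0.015}

```text
time_s: 20.3
eef_pos: [0.5208, -0.096, 0.1204]
orientation: [3.141, 0.0, 1.785]
ft_force: [-0.8, 0.3, -3.8]
finger_gap: 0.0481
```

Call:
play_rows:
  increments:
    - {"fingers":-0.6,"x":-0.8,"y":-0.2,"z":0,"spin":0}
    - {"fingers":-0.6,"x":-0.8,"y":-0.2,"z":0,"spin":0}
    - {"fingers":-0.6,"x":-0.5,"y":-0.2,"z":0,"spin":0}
    - {"fingers":-0.6,"x":0,"y":0,"z":0,"spin":0}

```text
time_s: 20.8
eef_pos: [0.5172, -0.1507, 0.1196]
orientation: [-3.141, -0.0, 1.784]
ft_force: [-0.7, -0.3, -4.0]
finger_gap: 0.0482
```

```bash
python3 - <<'E'
from h import *
st,im=snap("w14"); print(st['ft_force'])
crop(im,0,0,512,384,1.56,"w14b.png")
im=bot.get_image("scene"); crop(im,300,100,440,280,4,"s14.png")
E
```

```text
20.8 [ 0.5172 -0.1507  0.1196] [-3.1415e+00 -2.0000e-04  1.7838e+00] 0.048223502210191546
[-0.7369281  -0.29795055 -3.98183533]
```

View pics/w14b.png

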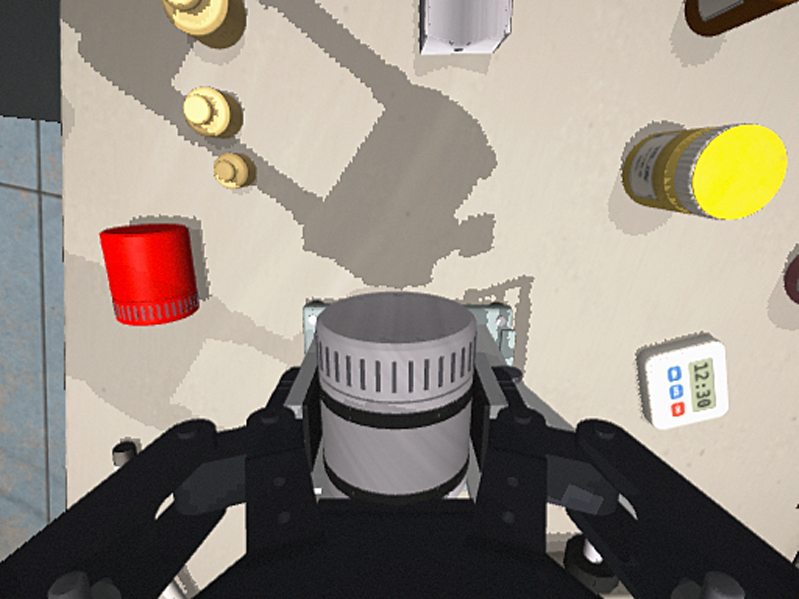

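View pics/s14.png

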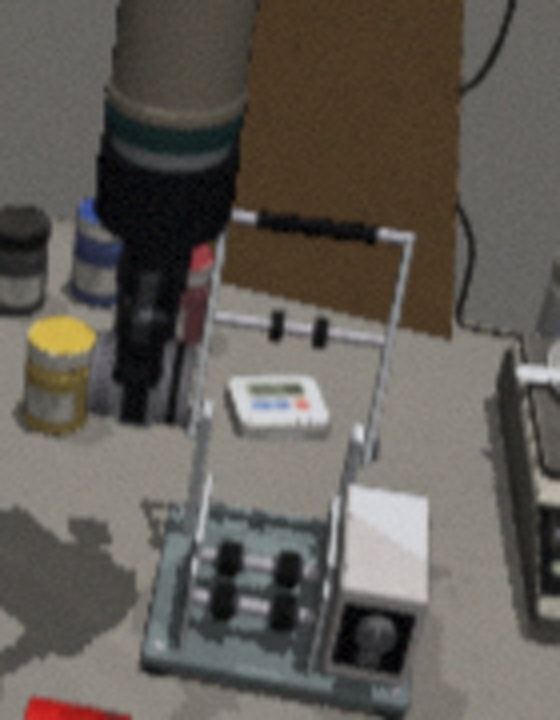

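```bash
python3 - <<'E'
from h import *
q=[ray("scene",300+u/4,100+v/4,.04) for u,v in [(230,557),(289,568),(223,602),(282,611)]]
print(np.round(q,4),np.mean(q,0))
q=[ray("scene",300+u/4,100+v/4,.04) for u,v in [(195,600),(320,600)]]
st=bot.observe(); y=st['orientation'][2]
for g in ([.523,-.239],[.5225,-.2395]):
  d=np.array(g)-st['eef_pos'][:2]
  print(d@[np.cos(y),np.sin(y)]/.025, d@[np.sin(y),-np.cos(y)]/.025)
# top view check of tyre silhouettes vs wrist
E
```

```text
[[ 0.5412 -0.2155  0.04  ]
 [ 0.548  -0.2512  0.04  ]
 [ 0.4997 -0.2238  0.04  ]
 [ 0.5084 -0.2579  0.04  ]] [ 0.5243023  -0.23709308  0.04      ]
-3.550859095282322 -0.5358078841064897
-3.566149342396211 -0.559603016869227
```

Call:
play_rows:
  increments:
    - {"fingers":-0.6,"x":-0.7,"y":-0.11,"z":0,"spin":0}
    - {"fingers":-0.6,"x":-0.8,"y":-0.11,"z":0,"spin":0}
    - {"fingers":-0.6,"x":-0.8,"y":-0.11,"z":0,"spin":0}
    - {"fingers":-0.6,"x":-0.75,"y":-0.11,"z":0,"spin":0}
    - {"fingers":-0.6,"x":-0.5,"y":-0.1,"z":0,"spin":0}
    - {"fingers":-0.6,"x":0,"y":0,"z":0.9,"spin":0}
    - {"fingers":-0.6,"x":0,"y":0,"z":0.9,"spin":0}
    - {"fingers":-0.6,"x":0,"y":0,"z":0,"spin":0}

```text
time_s: 21.9
eef_pos: [0.5215, -0.2388, 0.0729]
orientation: [-3.138, -0.003, 1.785]
ft_force: [0.2, 1.3, -2.3]
finger_gap: 0.0481
```

```bash
python3 - <<'E'
from h import *
st,im=snap("w15"); print(st['ft_force'])
crop(im,0,0,512,384,1.56,"w15b.png")
im=bot.get_image("scene"); crop(im,300,120,430,290,4.6,"s15.png")
im=bot.get_image("top"); crop(im,290,120,400,230,6,"t15.png")
E
```

```text
21.9 [ 0.5215 -0.2388  0.0729] [-3.1381 -0.0035  1.7851] 0.04810425606247121
[ 0.17979394  1.31361114 -2.30181524]
```

View pics/w15b.png

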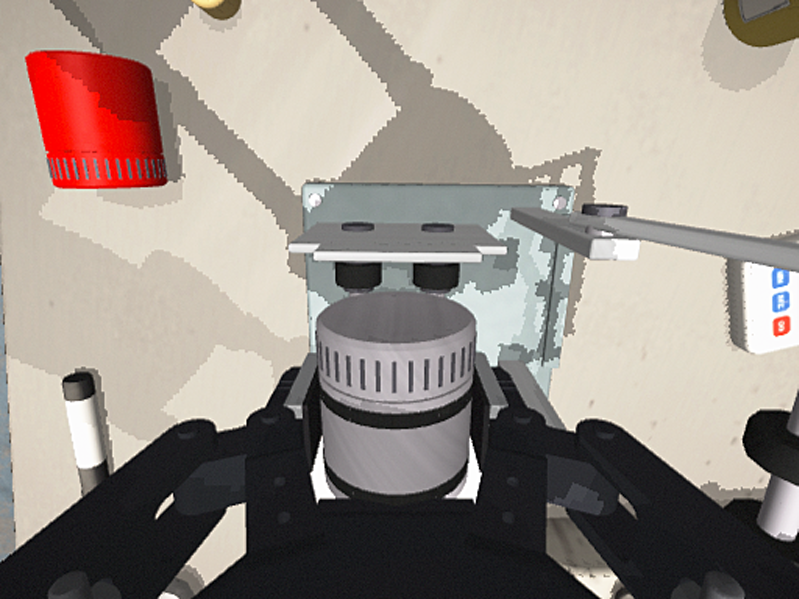

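View pics/s15.png

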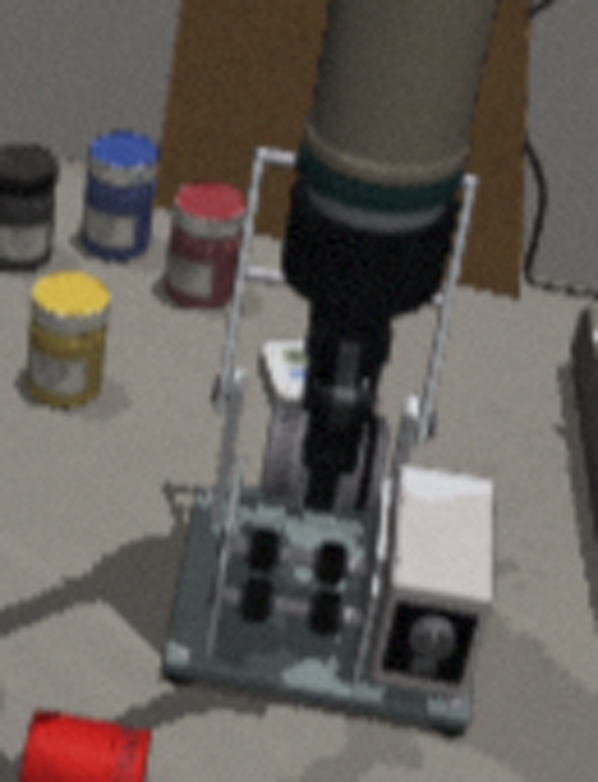

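View pics/t15.png

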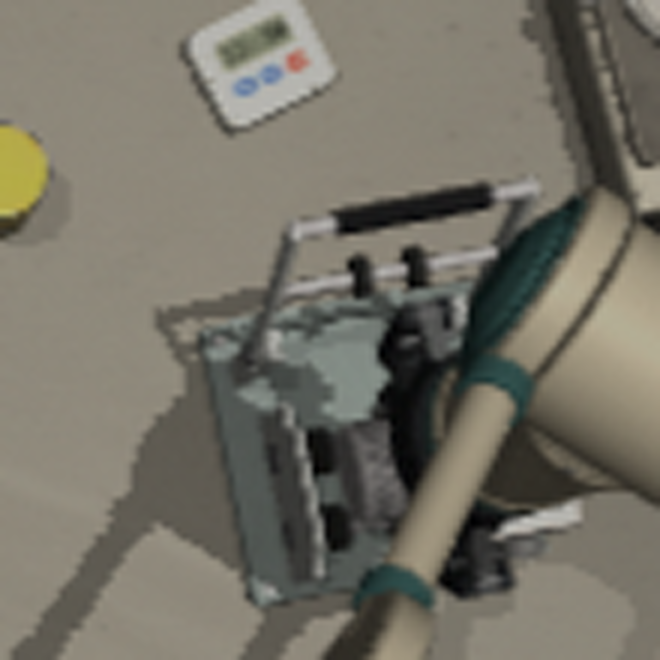

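The tyres at u 358 and 436 are centred under the jar (u 396), and the jar is clear of the cheek. Lowering.

Call:
play_rows:
  increments:
    - {"fingers":-0.6,"x":0,"y":0,"z":0.3,"spin":0}
    - {"fingers":-0.6,"x":0,"y":0,"z":0.4,"spin":0}
    - {"fingers":-0.6,"x":0,"y":0,"z":0.4,"spin":0}
    - {"fingers":-0.6,"x":0,"y":0,"z":0.4,"spin":0}
    - {"fingers":-0.6,"x":0,"y":0,"z":0.2,"spin":0}
    - {"fingers":-0.6,"x":0,"y":0,"z":0,"spin":0}

```text
time_s: 22.8
eef_pos: [0.5229, -0.2392, 0.0316]
orientation: [-3.141, -0.001, 1.785]
ft_force: [-0.1, 0.2, -3.6]
finger_gap: 0.0482
```

```bash
python3 - <<'E'
from h import *
st,im=snap("w16"); print(st['ft_force'])
crop(im,0,0,512,384,1.56,"w16b.png")
im=bot.get_image("scene"); crop(im,300,120,430,290,4.6,"s16.png")
E
```

```text
22.8 [ 0.5229 -0.2392  0.0316] [-3.1408e+00 -7.0000e-04  1.7855e+00] 0.04824297296497842
[-0.14928039  0.19991754 -3.55762487]
```

View pics/w16b.png

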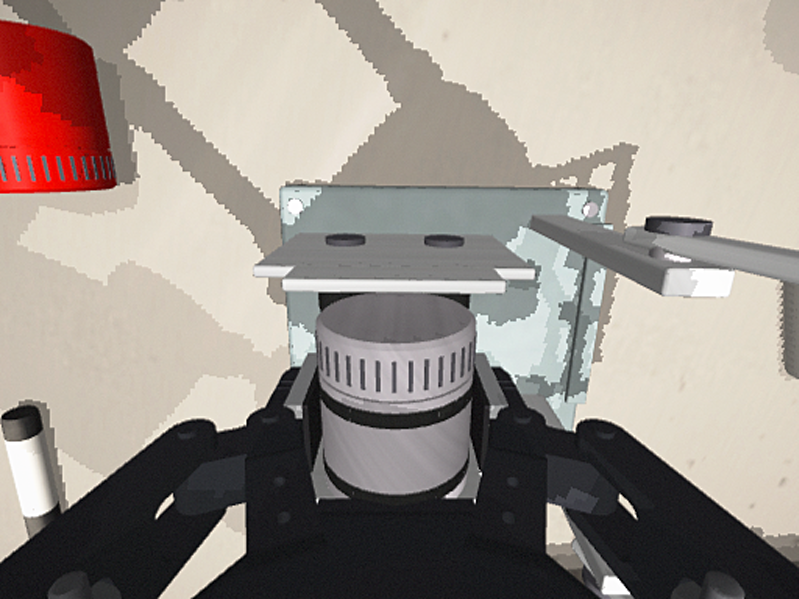

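View pics/s16.png

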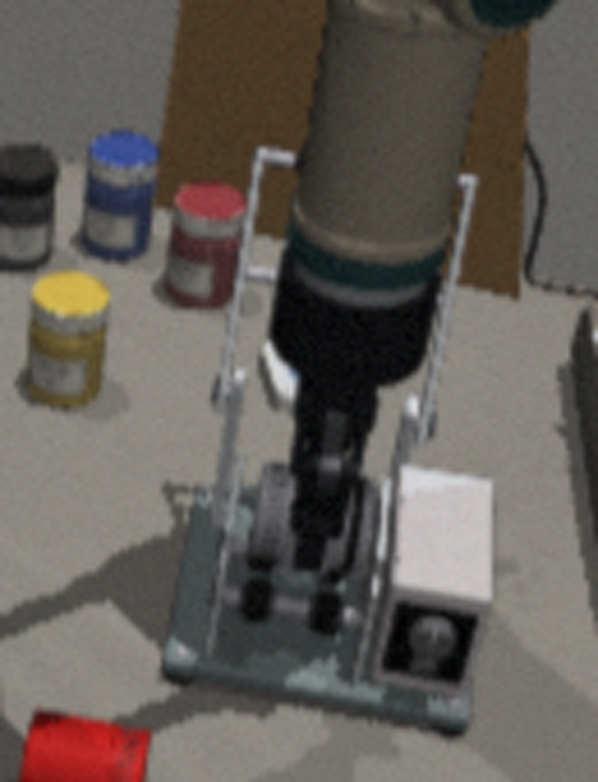

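Call:
play_rows:
  increments:
    - {"fingers":-0.6,"x":0,"y":0,"z":0.2,"spin":0}
    - {"fingers":-0.6,"x":0,"y":0,"z":0.16,"spin":0}
    - {"fingers":-0.6,"x":0,"y":0,"z":0.08,"spin":0}
    - {"fingers":-0.6,"x":0,"y":0,"z":0,"spin":0}

```text
time_s: 23.4
eef_pos: [0.523, -0.2393, 0.0209]
orientation: [-3.141, -0.0, 1.785]
ft_force: [0.4, 0.8, -3.7]
finger_gap: 0.0485
```

Call:
play_rows:
  increments:
    - {"fingers":-0.6,"x":0,"y":0,"z":0.06,"spin":0}
    - {"fingers":-0.6,"x":0,"y":0,"z":0.06,"spin":0}
    - {"fingers":-0.6,"x":0,"y":0,"z":0,"spin":0}

```text
time_s: 23.78
eef_pos: [0.5231, -0.2394, 0.0181]
orientation: [-3.142, 0.0, 1.785]
ft_force: [-0.0, 0.4, -2.6]
finger_gap: 0.0485
```

Call:
play_rows:
  increments:
    - {"fingers":-0.6,"x":0,"y":0,"z":0.05,"spin":0}
    - {"fingers":-0.6,"x":0,"y":0,"z":0,"spin":0}

```text
time_s: 24.02
eef_pos: [0.5224, -0.2396, 0.0173]
orientation: [-3.14, 0.0, 1.786]
ft_force: [-3.5, 0.1, 2.4]
finger_gap: 0.0486
```

Call:
play_rows:
  increments:
    - {"fingers":-0.6,"x":0,"y":-0.05,"z":0.02,"spin":0}
    - {"fingers":-0.6,"x":0,"y":0,"z":0,"spin":0}

```text
time_s: 24.28
eef_pos: [0.5222, -0.2397, 0.0171]
orientation: [3.141, 0.0, 1.785]
ft_force: [-2.7, 1.1, 5.7]
finger_gap: 0.0483
```

Call:
play_rows:
  increments:
    - {"fingers":0.2,"x":0,"y":0,"z":0,"spin":0}
    - {"fingers":0.3,"x":0,"y":0,"z":0,"spin":0}
    - {"fingers":0.5,"x":0,"y":0,"z":0,"spin":0}
    - {"fingers":0.6,"x":0,"y":0,"z":0,"spin":0}
    - {"fingers":0.6,"x":0,"y":0,"z":0,"spin":0}

```text
time_s: 24.9
eef_pos: [0.5221, -0.2397, 0.0164]
orientation: [3.141, 0.0, 1.786]
ft_force: [0.3, 0.1, -1.3]
finger_gap: 0.0681
```

```bash
python3 - <<'E'
from h import *
st,im=snap("w17"); print(st['ft_force'])
crop(im,0,0,512,384,1.56,"w17b.png")
im=bot.get_image("scene"); crop(im,300,120,430,290,4.6,"s17.png")
E
```

```text
24.9 [ 0.5221 -0.2397  0.0164] [3.1415e+00 1.0000e-04 1.7855e+00] 0.06812221139851041
[ 0.31632778  0.06823079 -1.2778179 ]
```

View pics/w17b.png

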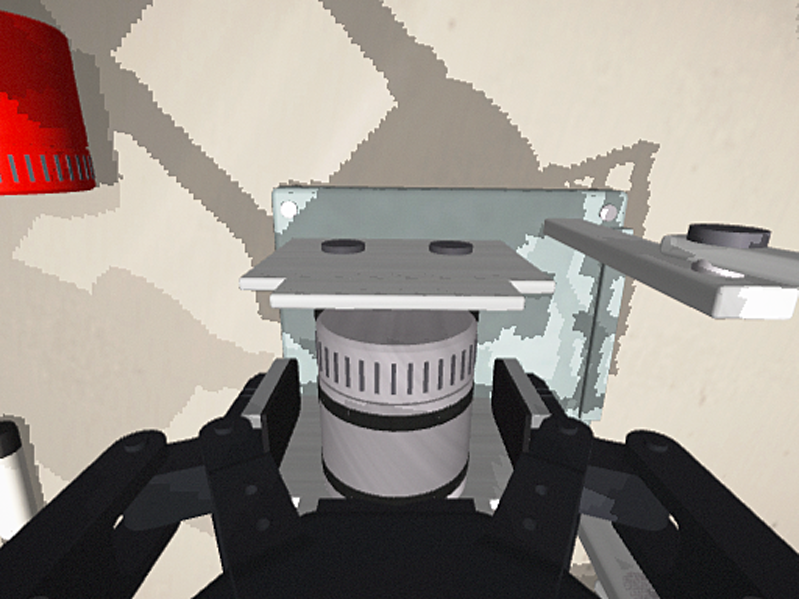

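View pics/s17.png

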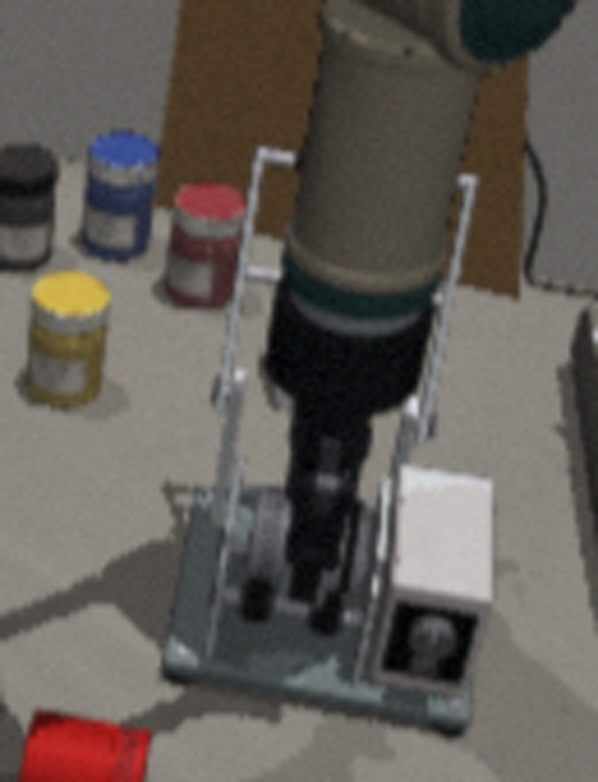

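Call:
play_rows:
  increments:
    - {"fingers":0.6,"x":0,"y":0,"z":-0.3,"spin":0}
    - {"fingers":0.6,"x":0,"y":0,"z":-0.6,"spin":0}
    - {"fingers":0.6,"x":0,"y":0,"z":-1,"spin":0}
    - {"fingers":0.6,"x":0,"y":0,"z":-1,"spin":0}
    - {"fingers":0.6,"x":0,"y":0,"z":-1,"spin":0}
    - {"fingers":0.6,"x":0,"y":0,"z":-1,"spin":0}
    - {"fingers":0.4,"x":0,"y":0,"z":-1,"spin":0}
    - {"fingers":0.2,"x":0,"y":0,"z":-1,"spin":0}

```text
time_s: 26.0
eef_pos: [0.522, -0.2397, 0.1912]
orientation: [3.14, 0.001, 1.785]
ft_force: [0.8, 0.3, 0.1]
finger_gap: 0.051
```

Call:
play_rows:
  increments:
    - {"fingers":0.1,"x":0,"y":0,"z":-1,"spin":0}
    - {"fingers":0.1,"x":0,"y":0,"z":-1,"spin":0}
    - {"fingers":0.1,"x":0,"y":0,"z":-1,"spin":0}
    - {"fingers":0.1,"x":0,"y":0,"z":-0.6,"spin":0}
    - {"fingers":0.1,"x":0,"y":0,"z":0,"spin":0}

```text
time_s: 26.62
eef_pos: [0.5224, -0.2399, 0.2805]
orientation: [3.139, 0.002, 1.786]
ft_force: [-0.6, -0.3, -0.0]
finger_gap: 0.0466
```

```bash
python3 - <<'E'
from h import *
st,im=snap("w18"); print(st['ft_force'])
crop(im,0,0,512,384,1.56,"w18b.png")
im=bot.get_image("scene"); crop(im,300,120,430,290,4.6,"s18.png")
im=bot.get_image("top"); crop(im,300,120,400,230,6,"t18.png")
E
```

```text
26.625 [ 0.5224 -0.2399  0.2805] [3.1394e+00 2.2000e-03 1.7856e+00] 0.04658399251727929
[-0.59744546 -0.27260566 -0.03691871]
```

View pics/w18b.png

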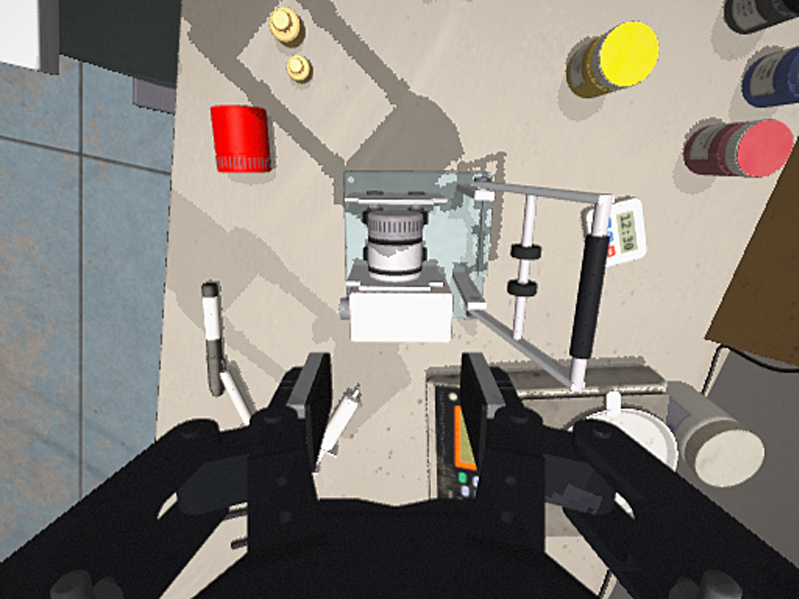

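View pics/s18.png

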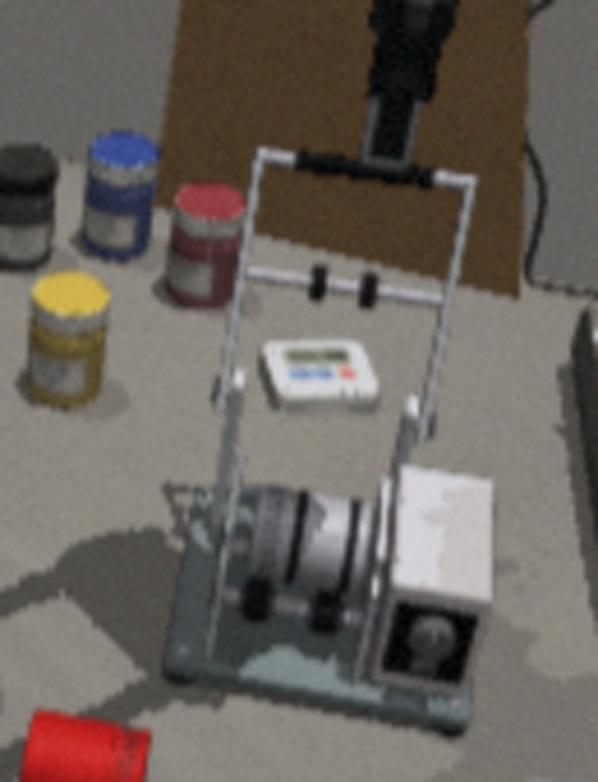

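View pics/t18.png

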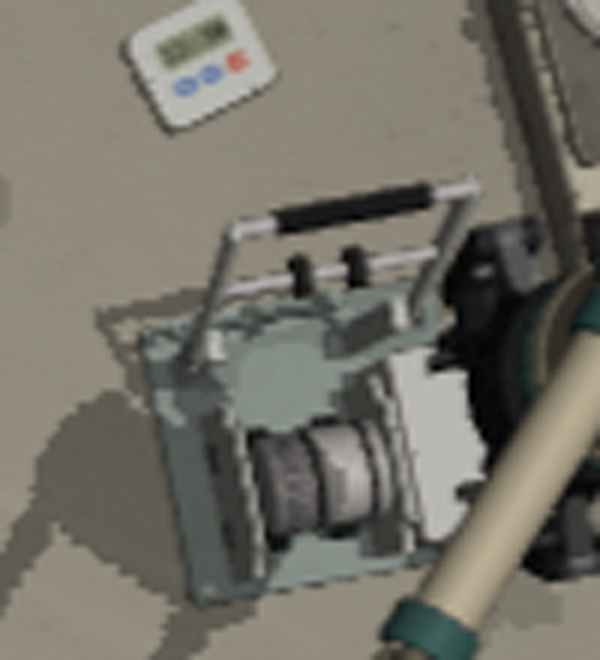

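```bash
python3 - <<'E'
from h import *
st=ld("w18")
def rr(n,u,v,s=None):
    c,W=cam(n,s); d=W[:3,:3]@np.array([(u-c['cx'])/c['fx'],-(v-c['cy'])/c['fy'],-1]); return W[:3,3],d/np.linalg.norm(d)
obs=[("wrist",((595+582)/2/1.56,(237+357)/2/1.56),st),("top",(300+(275+432)/2/6,120+(218+193)/2/6),None),("scene",(300+(297+433)/2/4.6,120+(161+179)/2/4.6),None)]
def tri(ob):
    A=0;b=0
    for n,(u,v),s in ob:
        o,d=rr(n,u,v,s);P=np.eye(3)-np.outer(d,d);A=A+P;b=b+P@o
    return np.linalg.solve(A,b)
p=tri(obs);print("bar",p)
for i in range(3): print(tri(obs[:i]+obs[i+1:]))
for n,uv,s in obs: print(n,np.array(uv)-proj(n,p,s))
th=np.radians(12.3);mx=np.array([np.cos(th),np.sin(th)]);my=np.array([-mx[1],mx[0]])
bed=np.array([.523,-.239]);r=p[:2]-bed
X,Y=r@mx,r@my;print("mill x,y",X,Y,"angle from x",np.arccos((70e-3-X)/.135),"from z",np.pi-np.arcsin((p[2]-.106)/.135))
for a in(1.75,1.8,1.85):print(a,bed+mx*(.07-.135*np.cos(a)),.106+.135*np.sin(a))
E
```

```text
bar [ 0.62777517 -0.21628383  0.23575159]
[ 0.62758277 -0.21695133  0.23613804]
[ 0.62833895 -0.21566515  0.23500829]
[ 0.62753876 -0.21609186  0.23640831]
wrist [ 0.3192303  -1.54849746]
top [ 0.50117066 -0.02892221]
scene [0.03255848 0.01152245]
mill x,y 0.107209347356723 -0.0001255629598799013 angle from x 1.850035940372085 from z 1.8505521459549987
1.75 [ 0.61490405 -0.21896168] 0.2388381028279815
1.8 [ 0.62136141 -0.21755374] 0.23746943016855637
1.85 [ 0.62774386 -0.21616214] 0.2357721524016655
```

Call:
play_rows:
  increments:
    - {"fingers":0.1,"x":0,"y":0.5,"z":0,"spin":0}
    - {"fingers":0.1,"x":0,"y":0.9,"z":0,"spin":0}
    - {"fingers":0.1,"x":0,"y":0.9,"z":0,"spin":0}
    - {"fingers":0.1,"x":0.03,"y":0.9,"z":0,"spin":0}
    - {"fingers":0.1,"x":0,"y":0.8,"z":0,"spin":0}
    - {"fingers":0.1,"x":0,"y":0.32,"z":0,"spin":0}
    - {"fingers":0.1,"x":0,"y":0,"z":0,"spin":0}

```text
time_s: 27.65
eef_pos: [0.6276, -0.2156, 0.278]
orientation: [-3.14, -0.001, 1.786]
ft_force: [0.1, 0.5, -0.6]
finger_gap: 0.0466
```

```bash
python3 - <<'E'
from h import *
st,im=snap("w19"); print(st['ft_force'])
crop(im,0,0,512,384,1.56,"w19b.png")
print(proj("wrist",[.6277,-.2162,.2358],st)*1.56)
E
```

```text
27.65 [ 0.6276 -0.2156  0.278 ] [-3.1403e+00 -7.0000e-04  1.7861e+00] 0.046577394981523065
[ 0.06195619  0.51689769 -0.55344531]
[393.78297587 303.27220023]
```

View pics/w19b.png

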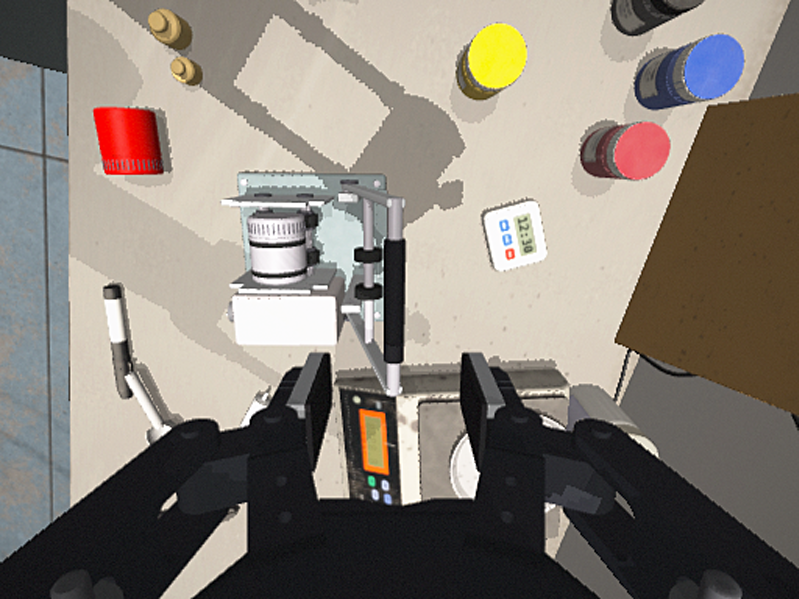

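The bar's sleeve (u 394, v 240–362) lies midway between the fingers. Going down astride it.

Call:
play_rows:
  increments:
    - {"fingers":0.1,"x":0,"y":0,"z":0.5,"spin":0}
    - {"fingers":0.1,"x":0,"y":0,"z":0.7,"spin":0}
    - {"fingers":0.1,"x":0,"y":0,"z":0.7,"spin":0}
    - {"fingers":0.1,"x":0,"y":0,"z":0.7,"spin":0}
    - {"fingers":0.1,"x":0,"y":0,"z":0.7,"spin":0}
    - {"fingers":0.1,"x":0,"y":0,"z":0.4,"spin":0}
    - {"fingers":0.1,"x":0,"y":0,"z":0,"spin":0}

```text
time_s: 28.58
eef_pos: [0.6264, -0.2158, 0.1855]
orientation: [-3.14, -0.001, 1.785]
ft_force: [0.1, -0.7, -0.2]
finger_gap: 0.0469
```

```bash
python3 - <<'E'
from h import *
st,im=snap("w20"); print(st['ft_force'])
crop(im,100,150,410,384,2.5,"w20b.png")
im=bot.get_image("scene"); crop(im,300,60,430,220,4.6,"s20.png")
E
```

```text
28.575 [ 0.6264 -0.2158  0.1855] [-3.1400e+00 -1.1000e-03  1.7851e+00] 0.04691123174673396
[ 0.08164231 -0.65819745 -0.17883974]
```

View pics/w20b.png

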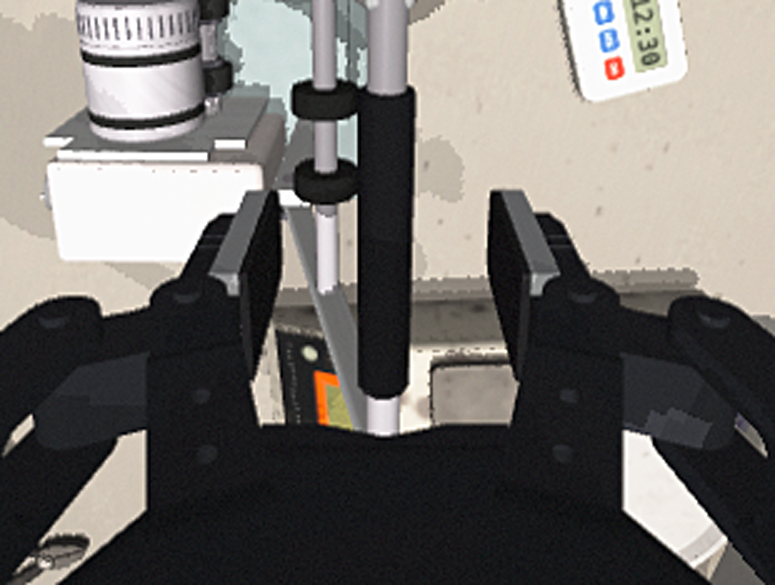

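View pics/s20.png

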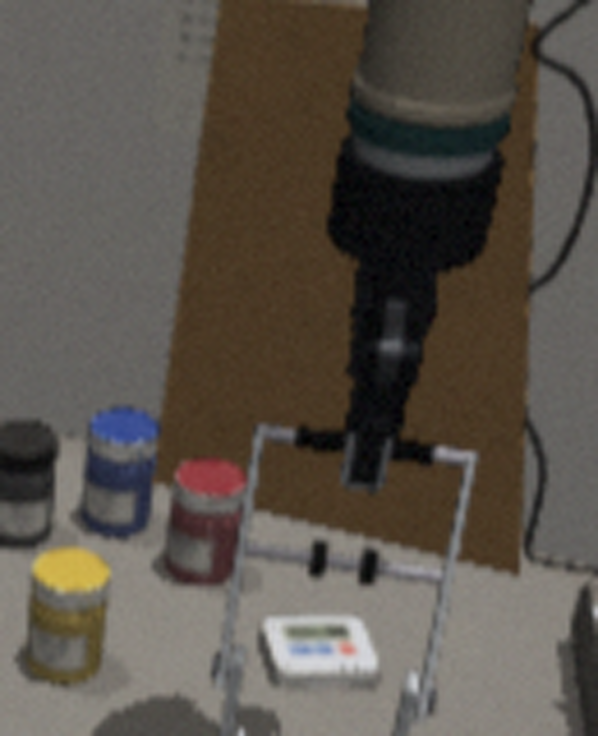

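Call:
play_rows:
  increments:
    - {"fingers":-0.4,"x":0,"y":0,"z":0,"spin":0}
    - {"fingers":-0.7,"x":0,"y":0,"z":0,"spin":0}
    - {"fingers":-1,"x":0,"y":0,"z":0,"spin":0}
    - {"fingers":-1,"x":0,"y":0,"z":0,"spin":0}
    - {"fingers":-1,"x":0,"y":0,"z":0,"spin":0}
    - {"fingers":-1,"x":0,"y":0,"z":0,"spin":0}

```text
time_s: 29.42
eef_pos: [0.6266, -0.2163, 0.1872]
orientation: [-3.141, 0.001, 1.785]
ft_force: [-3.4, -0.6, 5.2]
finger_gap: 0.0099
```

```bash
python3 - <<'E'
import numpy as np
a=np.linspace(1.85,0.03,25); X=.07-.135*np.cos(a);Z=.135*np.sin(a)
y=np.round((X-X[0])/.025,2);z=np.round(-(Z-Z[0])/.025,2)
for i in range(1,25): print(i,round(a[i],3),round(y[i]-y[i-1],2),round(z[i]-z[i-1],2))
E
```

```text
1 1.774 -0.4 -0.1
2 1.698 -0.4 -0.07
3 1.622 -0.41 -0.03
4 1.547 -0.41 -0.01
5 1.471 -0.41 0.03
6 1.395 -0.4 0.05
7 1.319 -0.4 0.09
8 1.243 -0.4 0.12
9 1.168 -0.38 0.14
10 1.092 -0.37 0.18
11 1.016 -0.35 0.2
12 0.94 -0.34 0.23
13 0.864 -0.32 0.25
14 0.788 -0.31 0.28
15 0.713 -0.27 0.3
16 0.637 -0.26 0.32
17 0.561 -0.23 0.34
18 0.485 -0.21 0.35
19 0.409 -0.17 0.37
20 0.333 -0.15 0.38
21 0.258 -0.12 0.4
22 0.182 -0.09 0.4
23 0.106 -0.06 0.4
24 0.03 -0.03 0.41
```

Call:
play_rows:
  increments:
    - {"fingers":-1,"x":0,"y":-0.4,"z":-0.1,"spin":0}
    - {"fingers":-1,"x":0,"y":-0.4,"z":-0.07,"spin":0}
    - {"fingers":-1,"x":0,"y":-0.41,"z":-0.03,"spin":0}
    - {"fingers":-1,"x":0,"y":-0.41,"z":-0.01,"spin":0}
    - {"fingers":-1,"x":0,"y":0,"z":0,"spin":0}

```text
time_s: 30.05
eef_pos: [0.588, -0.2243, 0.1937]
orientation: [3.138, 0.001, 1.785]
ft_force: [1.7, 3.0, 8.0]
finger_gap: 0.0095
```

Call:
play_rows:
  increments:
    - {"fingers":-1,"x":0,"y":-0.41,"z":0.03,"spin":0}
    - {"fingers":-1,"x":0,"y":-0.4,"z":0.05,"spin":0}
    - {"fingers":-1,"x":0,"y":-0.4,"z":0.09,"spin":0}
    - {"fingers":-1,"x":0,"y":-0.4,"z":0.12,"spin":0}
    - {"fingers":-1,"x":0,"y":-0.38,"z":0.14,"spin":0}
    - {"fingers":-1,"x":0,"y":-0.37,"z":0.18,"spin":0}
    - {"fingers":-1,"x":0,"y":0,"z":0,"spin":0}

```text
time_s: 30.92
eef_pos: [0.5273, -0.237, 0.1755]
orientation: [-3.137, -0.002, 1.785]
ft_force: [-3.3, 3.0, 3.1]
finger_gap: 0.0093
```

```bash
python3 - <<'E'
from h import *
st,im=snap("w21"); print(st['ft_force'],st['wrist_torque'])
crop(im,100,150,410,384,2.5,"w21b.png")
im=bot.get_image("scene"); crop(im,300,80,430,240,4.6,"s21.png")
E
```

```text
30.925 [ 0.5273 -0.237   0.1755] [-3.1370e+00 -1.8000e-03  1.7853e+00] 0.009292651786065304
[-3.31778664  2.95695538  3.14509314] [ 0.3492607   0.44552377 -0.05869362]
```

View pics/w21b.png

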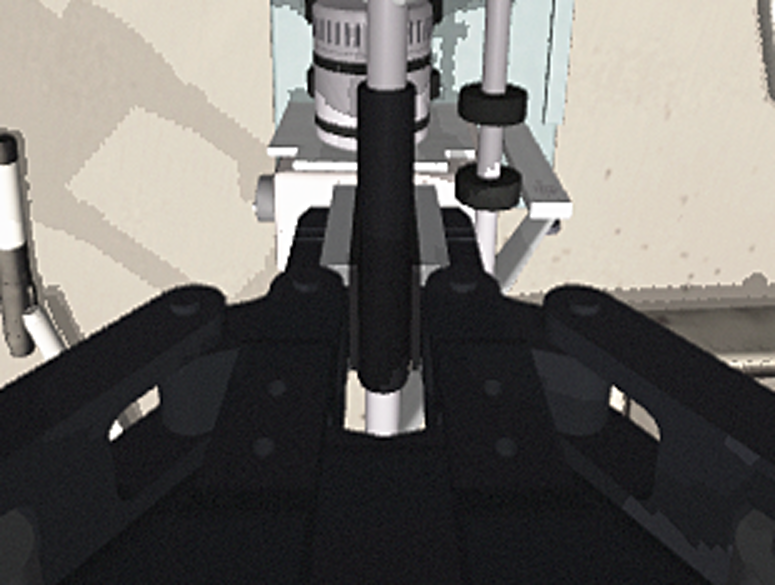

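View pics/s21.png

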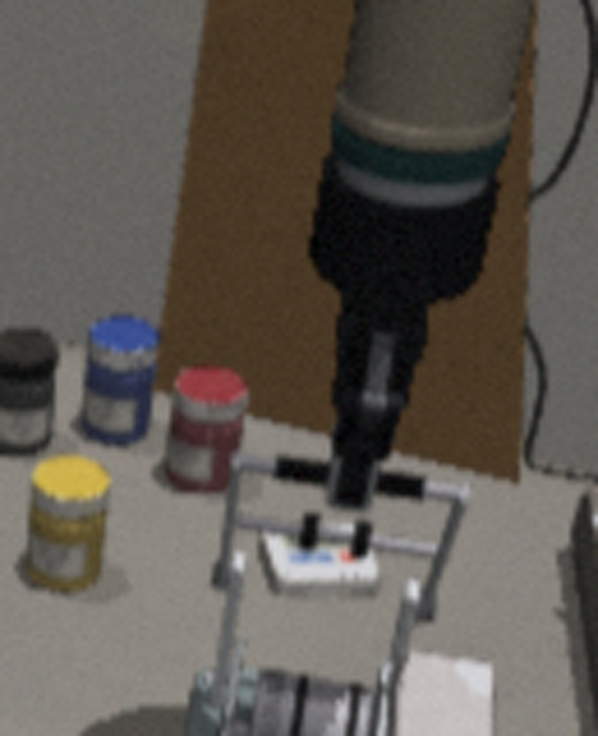

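The bar is held between the pads and the keeper follows the arc. Continuing down.

Call:
play_rows:
  increments:
    - {"fingers":-1,"x":0,"y":-0.35,"z":0.2,"spin":0}
    - {"fingers":-1,"x":0,"y":-0.34,"z":0.23,"spin":0}
    - {"fingers":-1,"x":0,"y":-0.32,"z":0.25,"spin":0}
    - {"fingers":-1,"x":0,"y":-0.31,"z":0.28,"spin":0}
    - {"fingers":-1,"x":0,"y":-0.27,"z":0.3,"spin":0}
    - {"fingers":-1,"x":0,"y":-0.26,"z":0.32,"spin":0}
    - {"fingers":-1,"x":0,"y":0,"z":0,"spin":0}

```text
time_s: 31.9
eef_pos: [0.4846, -0.2458, 0.1358]
orientation: [-3.141, -0.003, 1.785]
ft_force: [0.4, 6.3, 0.9]
finger_gap: 0.0094
```

Call:
play_rows:
  increments:
    - {"fingers":-1,"x":0,"y":-0.23,"z":0.34,"spin":0}
    - {"fingers":-1,"x":0,"y":-0.21,"z":0.35,"spin":0}
    - {"fingers":-1,"x":0,"y":-0.17,"z":0.37,"spin":0}
    - {"fingers":-1,"x":0,"y":-0.15,"z":0.38,"spin":0}
    - {"fingers":-1,"x":0,"y":-0.12,"z":0.4,"spin":0}
    - {"fingers":-1,"x":0,"y":-0.09,"z":0.4,"spin":0}
    - {"fingers":-1,"x":0,"y":0,"z":0,"spin":0}

```text
time_s: 32.78
eef_pos: [0.4607, -0.2516, 0.0798]
orientation: [-3.14, -0.002, 1.785]
ft_force: [0.7, 5.2, -1.2]
finger_gap: 0.0098
```

```bash
python3 - <<'E'
from h import *
st,im=snap("w22"); print(st['ft_force'],st['wrist_torque'])
crop(im,100,150,410,384,2.5,"w22b.png")
im=bot.get_image("scene"); crop(im,300,130,430,290,4.6,"s22.png")
E
```

```text
32.775 [ 0.4607 -0.2516  0.0798] [-3.1404e+00 -1.8000e-03  1.7850e+00] 0.009793795933005094
[ 0.72370438  5.17510492 -1.22625042] [ 0.72489422 -0.08510039 -0.34233841]
```

View pics/w22b.png

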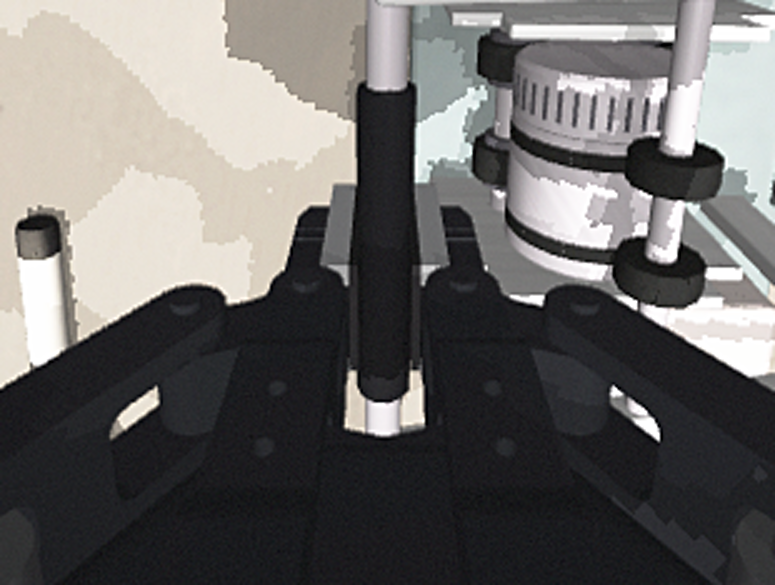

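View pics/s22.png

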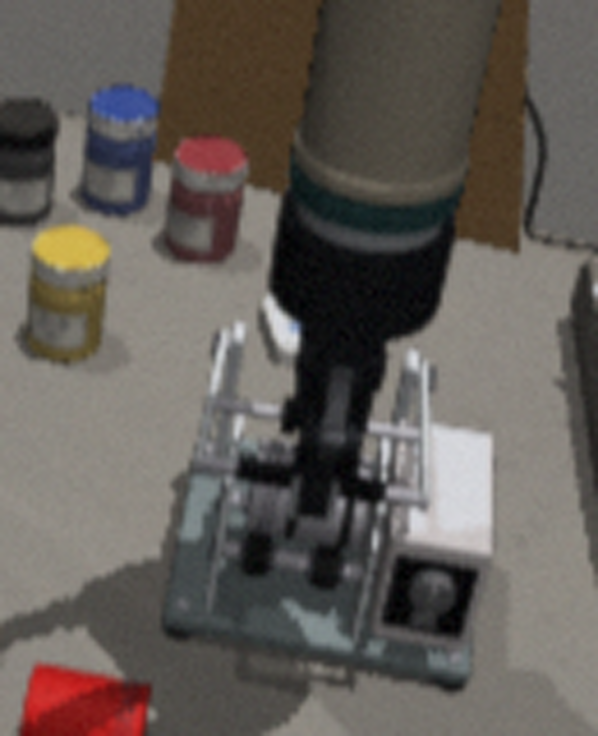

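Call:
play_rows:
  increments:
    - {"fingers":-1,"x":0,"y":-0.03,"z":0.2,"spin":0}
    - {"fingers":-1,"x":0,"y":-0.03,"z":0.2,"spin":0}
    - {"fingers":-1,"x":0,"y":-0.02,"z":0.15,"spin":0}
    - {"fingers":-1,"x":0,"y":-0.01,"z":0.15,"spin":0}
    - {"fingers":-1,"x":0,"y":0,"z":0,"spin":0}

```text
time_s: 33.5
eef_pos: [0.4586, -0.2525, 0.0632]
orientation: [-3.14, -0.0, 1.786]
ft_force: [-1.6, 4.7, 0.1]
finger_gap: 0.0094
```

Call:
play_rows:
  increments:
    - {"fingers":-1,"x":0,"y":0,"z":0.1,"spin":0}
    - {"fingers":-1,"x":0,"y":0,"z":0.06,"spin":0}
    - {"fingers":-1,"x":0,"y":0,"z":0,"spin":0}

```text
time_s: 33.88
eef_pos: [0.4584, -0.2526, 0.0595]
orientation: [-3.14, -0.0, 1.786]
ft_force: [-2.0, 3.9, 1.2]
finger_gap: 0.0095
```

Call:
play_rows:
  increments:
    - {"fingers":-1,"x":0,"y":0,"z":0.06,"spin":0}
    - {"fingers":-1,"x":0,"y":0,"z":0,"spin":0}

```text
time_s: 34.12
eef_pos: [0.4584, -0.2526, 0.0581]
orientation: [-3.14, -0.0, 1.786]
ft_force: [-1.7, 5.0, 2.2]
finger_gap: 0.0095
```

Call:
play_rows:
  increments:
    - {"fingers":-1,"x":0,"y":0,"z":0.06,"spin":0}
    - {"fingers":-1,"x":0,"y":0,"z":0,"spin":0}

```text
time_s: 34.38
eef_pos: [0.4583, -0.2526, 0.0567]
orientation: [-3.14, -0.0, 1.786]
ft_force: [-2.5, 4.5, 1.3]
finger_gap: 0.0098
```

```bash
python3 - <<'E'
from h import *
st,im=snap("w23"); print(st['ft_force'],st['wrist_torque'])
crop(im,200,120,512,354,2.5,"w23b.png")
im=bot.get_image("scene"); crop(im,300,160,430,290,5.5,"s23.png")
E
```

```text
34.375 [ 0.4583 -0.2526  0.0567] [-3.1404e+00 -2.0000e-04  1.7861e+00] 0.009796192668291438
[-2.47155406  4.49647545  1.31631169] [0.79121374 0.01961493 0.07537632]
```

View pics/w23b.png

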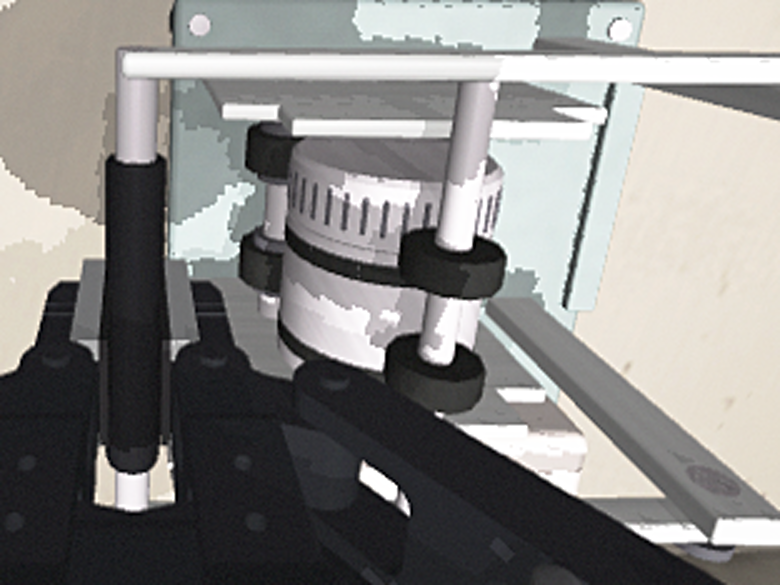

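View pics/s23.png

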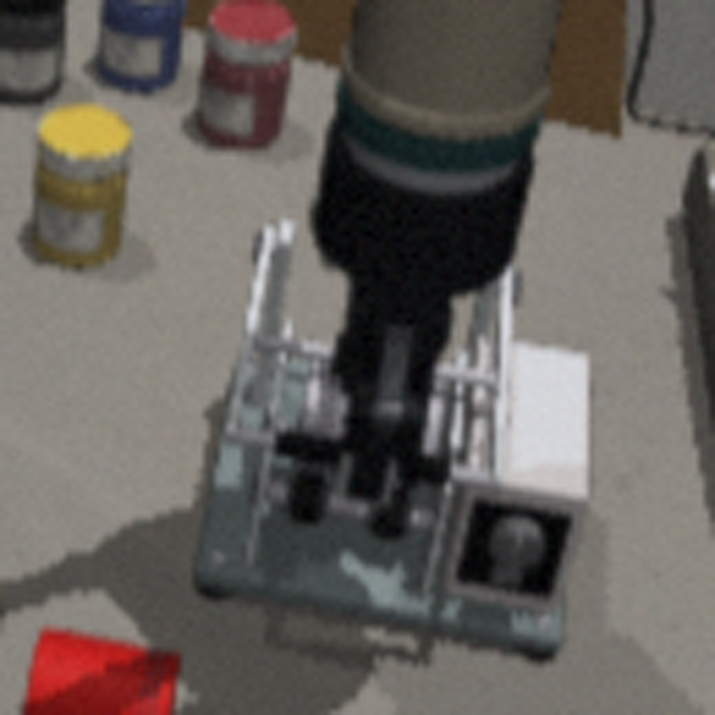

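```bash
python3 - <<'E'
from h import *
st=ld("w23");th=np.radians(12.3);mx=np.array([np.cos(th),np.sin(th)]);my=np.array([-mx[1],mx[0]]);bed=np.array([.523,-.239])
for a in(-.05,0,.05,.1):
  X=.07-.135*np.cos(a);Z=.106+.135*np.sin(a)
  print(a,[np.round(proj("wrist",np.r_[bed+mx*X+my*y,Z],st),1) for y in(.035,-.035,.053)], [np.round(proj("scene",np.r_[bed+mx*X+my*y,Z]),1) for y in(.053,-.053)])
print("obs",(254,182.8),(254,308),(200+122/2.5,120+65/2.5))
E
```

```text
-0.05 [array([254.1, 182.7]), array([253.9, 295. ]), array([254.2, 148.4])] [array([342.7, 242.6]), array([390.4, 250.8])]
0 [array([253.8, 186.5]), array([253.6, 302.8]), array([253.8, 150.7])] [array([343. , 240.4]), array([390.9, 248.7])]
0.05 [array([254.1, 190.6]), array([253.9, 311.4]), array([254.2, 153.2])] [array([343.4, 238.2]), array([391.4, 246.4])]
0.1 [array([255.3, 195.1]), array([254.9, 320.6]), array([255.4, 155.9])] [array([343.7, 235.9]), array([392., 244.])]
obs (254, 182.8) (254, 308) (248.8, 146.0)
```

Call:
play_rows:
  increments:
    - {"fingers":-1,"x":0,"y":0,"z":0.05,"spin":0}
    - {"fingers":-1,"x":0,"y":0,"z":0,"spin":0}

```text
time_s: 34.72
eef_pos: [0.4583, -0.2526, 0.0555]
orientation: [-3.14, -0.0, 1.786]
ft_force: [-1.9, 4.7, 2.7]
finger_gap: 0.0091
```

Call:
play_rows:
  increments:
    - {"fingers":-1,"x":0,"y":0,"z":0.05,"spin":0}
    - {"fingers":-1,"x":0,"y":0,"z":0,"spin":0}

```text
time_s: 34.98
eef_pos: [0.4583, -0.253, 0.0537]
orientation: [-3.14, 0.0, 1.785]
ft_force: [-3.0, 2.2, 0.8]
finger_gap: 0.0092
```

Call:
play_rows:
  increments:
    - {"fingers":-1,"x":0,"y":0,"z":0.05,"spin":0}
    - {"fingers":-1,"x":0,"y":0,"z":0,"spin":0}

```text
time_s: 35.22
eef_pos: [0.4583, -0.253, 0.0526]
orientation: [-3.14, 0.0, 1.786]
ft_force: [-6.2, 0.6, 0.3]
finger_gap: 0.0096
```

Call:
play_rows:
  increments:
    - {"fingers":-1,"x":0,"y":0,"z":0.05,"spin":0}
    - {"fingers":-1,"x":0,"y":0,"z":0,"spin":0}

```text
time_s: 35.48
eef_pos: [0.4584, -0.253, 0.0521]
orientation: [-3.14, 0.001, 1.786]
ft_force: [-6.0, 2.0, 5.9]
finger_gap: 0.0094
```

```bash
python3 - <<'E'
from h import *
st,im=snap("w24"); print(st['ft_force'],st['wrist_torque'])
crop(im,200,120,512,354,2.5,"w24b.png")
im=bot.get_image("scene"); crop(im,320,190,410,270,8,"s24.png")
E
```

```text
35.475 [ 0.4584 -0.253   0.0521] [-3.1404e+00  6.0000e-04  1.7858e+00] 0.009436037031122621
[-6.02160939  2.0382538   5.86352137] [ 0.23603579  0.90834054 -0.34976023]
```

View pics/w24b.png

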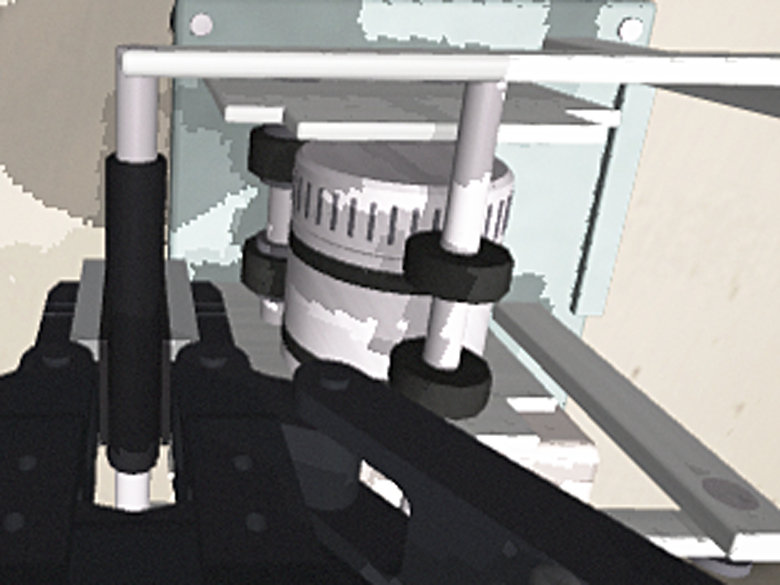

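View pics/s24.png

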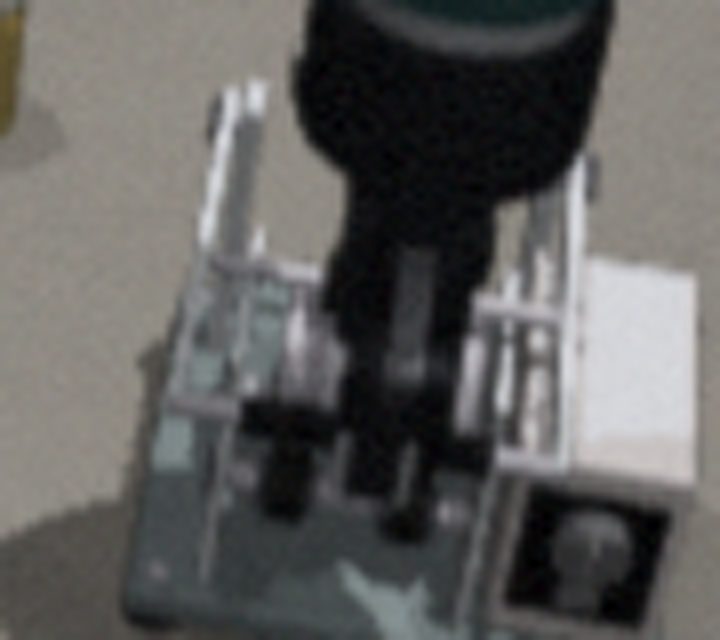

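Scene corners of the keeper at (341.5,240) and (391,248) match the predicted angle of 0, and the upward force confirms contact. Releasing with a small opening and rising.

Call:
play_rows:
  increments:
    - {"fingers":-0.7,"x":0,"y":0,"z":0,"spin":0}
    - {"fingers":-0.45,"x":0,"y":0,"z":0,"spin":0}
    - {"fingers":-0.3,"x":0,"y":0,"z":0,"spin":0}
    - {"fingers":-0.3,"x":0,"y":0,"z":0,"spin":0}

```text
time_s: 36.08
eef_pos: [0.4598, -0.2531, 0.0515]
orientation: [3.141, 0.001, 1.786]
ft_force: [0.7, 0.1, 0.3]
finger_gap: 0.0303
```

```bash
python3 - <<'E'
from h import *
st,im=snap("w25"); print(st['ft_force'])
crop(im,100,120,412,354,2.5,"w25b.png")
E
```

```text
36.075 [ 0.4598 -0.2531  0.0515] [3.1405e+00 1.1000e-03 1.7856e+00] 0.030282329853033772
[0.68371866 0.10035117 0.25870782]
```

View pics/w25b.png

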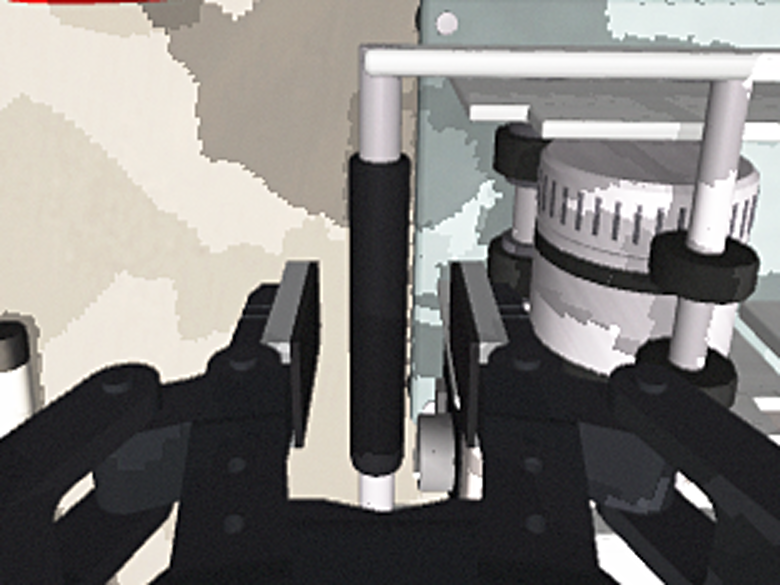

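Call:
play_rows:
  increments:
    - {"fingers":-0.3,"x":0,"y":0,"z":-0.3,"spin":0}
    - {"fingers":-0.3,"x":0,"y":0,"z":-0.6,"spin":0}
    - {"fingers":-0.3,"x":0,"y":0,"z":-0.9,"spin":0}
    - {"fingers":-0.3,"x":0,"y":0,"z":-1,"spin":0}
    - {"fingers":-0.3,"x":0,"y":0,"z":-1,"spin":0}
    - {"fingers":-0.3,"x":0,"y":-0.8,"z":-1,"spin":0}
    - {"fingers":-0.3,"x":0,"y":-0.8,"z":-1,"spin":0}
    - {"fingers":-0.3,"x":0,"y":0,"z":0,"spin":0}

```text
time_s: 37.12
eef_pos: [0.4204, -0.2623, 0.1995]
orientation: [3.138, 0.005, 1.784]
ft_force: [-0.4, 0.2, 0.5]
finger_gap: 0.0297
```

```bash
python3 - <<'E'
from h import *
st,im=snap("w26"); print(st['ft_force'])
crop(im,0,0,512,384,1.56,"w26b.png")
im=bot.get_image("scene"); cv2.imwrite("pics/s26f.png",im); crop(im,300,160,430,290,5.5,"s26.png")
im=bot.get_image("top"); cv2.imwrite("pics/t26f.png",im);crop(im,110,60,410,270,2.6,"t26.png")
E
```

```text
37.125 [ 0.4204 -0.2623  0.1995] [3.1379 0.005  1.7843] 0.029673847971369162
[-0.37392116  0.18880988  0.53304379]
```

View pics/w26b.png

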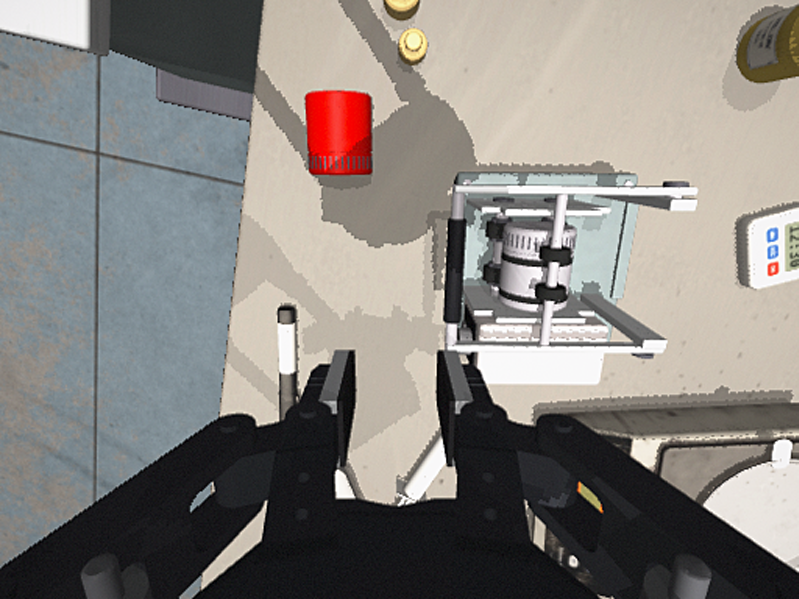

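View pics/s26.png

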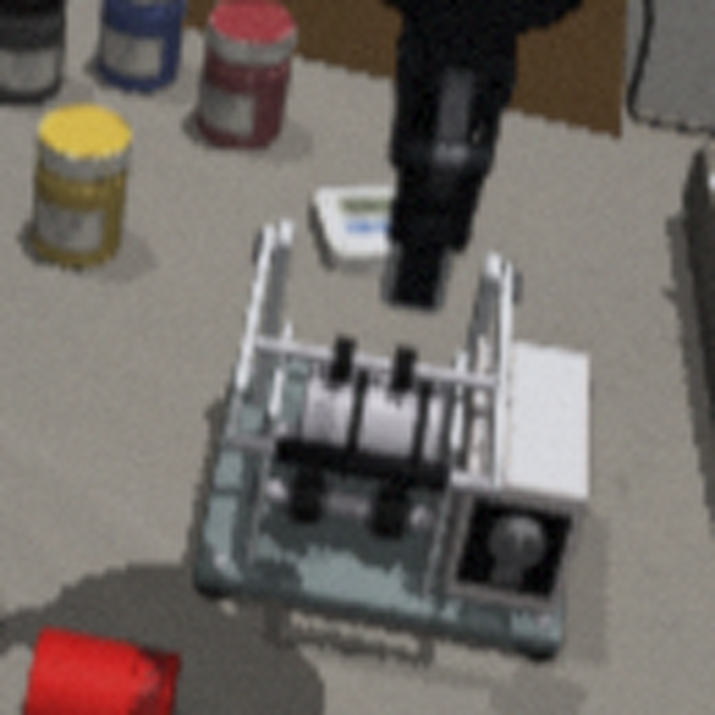

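View pics/t26.png

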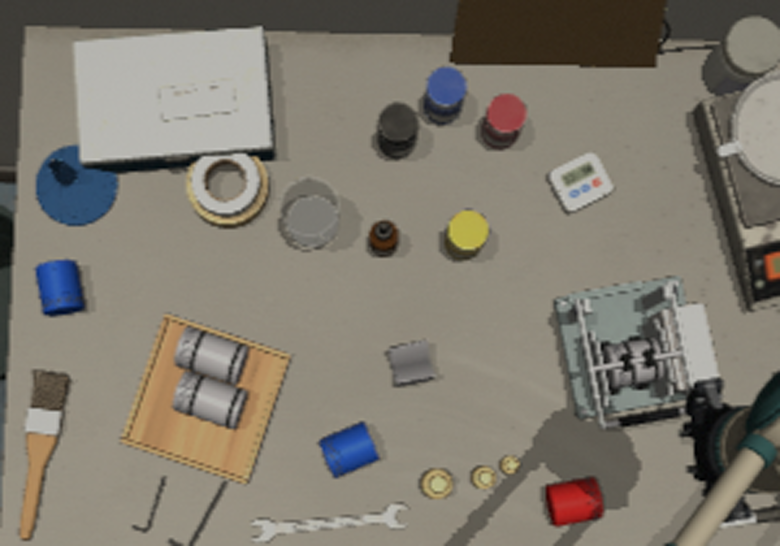

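```bash
python3 - <<'E'
from h import *
im=cv2.imread("pics/w26.png");st=ld("w26")
th=np.radians(12.3);mx=np.array([np.cos(th),np.sin(th)]);my=np.array([-mx[1],mx[0]]);bed=np.array([.523,-.239])
s=4.5;o=np.array([280,100]);big=cv2.resize(im[100:240,280:450],None,fx=s,fy=s,interpolation=cv2.INTER_CUBIC)
t=np.linspace(0,2*np.pi,60)
for y,c in((.029,(0,0,255)),(-.029,(0,255,0))):
  P=np.array([(proj("wrist",np.r_[bed+my*y+mx*.025*np.cos(q),.0711+.025*np.sin(q)],st)-o)*s for q in t])
  cv2.polylines(big,[P.astype(int)],False,c,1)
B=np.array([(proj("wrist",np.r_[bed-mx*.065+my*y,.106],st)-o)*s for y in(-.053,-.035,.035,.053)]).astype(int)
cv2.polylines(big,[B],False,(255,0,255),1)
for p in B: cv2.circle(big,tuple(map(int,p)),4,(255,0,255),1)
cv2.imwrite("pics/w26o.png",big)
a=cv2.imread("pics/top0.png");b=cv2.imread("pics/t26f.png")
d=cv2.absdiff(a,b).max(2)
for n,(x0,y0,x1,y1) in {"bottle":(250,142,268,162),"sj":(278,138,301,166),"w5":(268,236,288,256),"w2":(290,236,302,252)}.items(): 
  g=lambda i:cv2.cvtColor(i,cv2.COLOR_BGR2GRAY).astype(np.float32)[y0:y1,x0:x1]
  print(n,cv2.phaseCorrelate(g(a),g(b)))
E
```

```text
bottle ((0.15091211426437745, 0.014195680640177955), 0.9659642080465952)
sj ((0.026141479629002262, -0.04278415979349859), 0.9995000729544296)
w5 ((0.056916122391974966, 0.05978638882961462), 0.9589916317909956)
w2 ((0.31577209325361366, 0.17205352748701674), 0.522635510812203)
```

View pics/w26o.png

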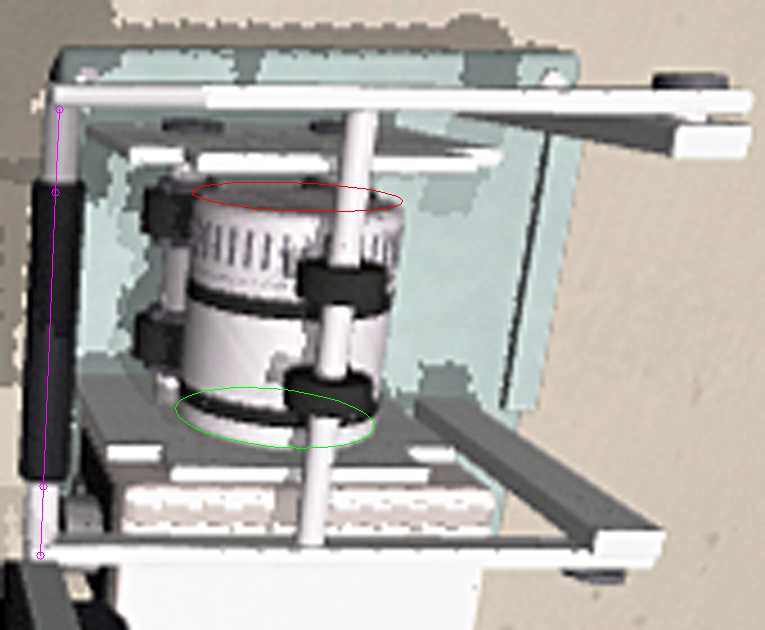

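```bash
python3 - <<'E'
from h import *
st=bot.observe(); print(st['time_s'],st['ft_force'],st['joint_velocities'].round(3))
bot.close_job()
E
```

```text
37.275 [-0.13895879  0.52936565 -0.42775665] [ 0.005  0.019  0.01  -0.    -0.    -0.001]
the job is handed in; nothing more can be done
```

The short jar is on the mill's rollers with the keeper resting on it, and I handed the job in at about 37 s. The job gave no verdict, so this rests on my own checks.

**What I did:** I gripped the short jar (nearest of the three) by its ends and set it in the V-block. I let go there for at least 0.3 s with the fingers fully open, then took it round the middle and lowered it onto the rollers until I felt contact. Then I brought the keeper bar forward along its arc while holding it, released it on contact, and moved the arm clear.

**Last checks:**
- **Jar:** its outline in the wrist picture lies on the predicted bed position to within about 2 mm.
- **Keeper:** its angle reads about 0 (0 to 0.015 rad) from the scene camera, and the wrist overlay of the bar agrees. Its contact force on the jar could not be measured directly.
- **Long jars:** both lie in the tray.
- **Bystanders:** the bottle, sample jar and 500 g weight show under 0.2 px of shift. The 200 g weight reads 0.36 px, about 1 mm, on a weak match. I checked the 100 g weight only by eye.
- **Robot:** the wrist force was about zero at hand-in, so it was touching nothing.

**What went wrong or disagreed:**
- The first grasp closed on top of the jar with 17 N upward. The real fingertips sit about 38 mm behind the stated TCP. I corrected for this in every later move, and the jar and tray were not disturbed.
- The gripper read about 48 mm on the 50 mm jar and about 9.5 mm on the 12 mm bar. Both holds were secure.

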